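Point-and-confirm check before a lot is gauged

ROBOT

A 6-joint arm with a two-finger parallel gripper is mounted at the origin on the work surface. World frame = base frame: x ahead of the robot, y to its left, z up, the work surface at z = 0. Lengths are in m, angles in rad, forces in N, time in s.
With the tool pointing down it reaches from about 0.35 to 0.975 m from the base axis. Payload 4.9 kg.
Tool frame: the origin (TCP) lies on the centre line of the jaws, within the pads' length; the fingertips stand 11 mm ahead of it and the grasp point (between the pads) lies 8 mm behind it; z points along the fingers, y is the direction in which the jaws open and shut (so a half turn about z gives the same grasp; the last joint's range is limited). The gripper opens to 85 mm and grips with 20 to 120 N. Pads are 22 mm wide; open, the fingers measure 114 mm over their backs; the gripper's body (76 mm by 85 mm) begins 54 mm behind the grasp point. The pads swing forward as they close: fully open they stand 13 mm farther back than shut.
Start: joints at [1.157, 0.053, 1.613, -0, 1.476, -0.119], TCP at [0.182, 0.598, 0.242] pointing down, gripper open.
Joint ranges: [-3.01, 3.01], [-1.01, 2.22], [0.06, 2.58], [-1.02, 4.17], [0.09, 2.62], [-3.14, 3.14]. Speed limits (rad/s): [2.57, 2.57, 3.14, 3.14, 3.14, 3.14].

INTERFACE

Orientations are given as a rotation vector (axis times angle).
In Python, from station import ctrl gives the robot as it stands.
- The arm moves only by the tool send_rows, never from a script. Its argument "series" is a list of rows, each an object of numbers: "tx", "ty", "tz": the shift along the tool's x, y, z in cm; "wx", "wy", "wz": the turn, a rotation vector about the tool's x, y, z in rad; "jaw": the closure, from 0 (fully open) to 1 (shut). In form: [{"tx": .., "ty": .., "tz": .., "wx": .., "wy": .., "wz": .., "jaw": ..}, ...]. A call has 1 to 5 rows; each row shifts and turns the pose as measured when the row begins, along the tool's axes as they then stand; what a row does not reach is not made up. A row lasts 1/8 s, in which the tool goes at most 62.5 mm and 10.7 degrees, less where a joint would pass 70% of its speed; a pose out of reach is approached as far as the arm can. A call is refused whole if a number of a shift passes 6.25 or a number of a turn 0.188, either way. A call with a gripper value outside its range is refused whole. The fingers move at their own pace and stop on an object; "squeeze" is the grip in N (left out, the last holds). Time passes only in rows, so rows that do not move let the fingers close. It gives the time, the measured TCP pose, the force and the opening at its end, in the units of the state.
- ctrl.get_obs(): the state, without advancing time (a new reading comes with each control period).
- ctrl.get_image(name): name is "scene" or "top" or "wrist"; returns the picture (400x640x3 uint8, red, green, blue); there is no depth.
- ctrl.camera_info(name): a dict with "mtx" (3x3 intrinsics, pixels), "R" (3x3) and "t" (3): a world point X has camera coordinates R X + t. Camera axes: x right, y down, z forward; pixel columns grow to the right and rows downward; lengths in m; the calibration is good to about 2 mm. A picture is of the moment at which its call begins: read the wrist's pose just before it. camera_info takes no time and is no camera call; for the wrist camera it gives the pose at the moment of the call.
- ctrl.finish_job(): hands the job in, once; it reports no verdict.
The state is a dict: "t": time; "q": joint angles; "dq": joint speeds; "effort": joint torques, N m; "tool_pos": TCP position; "tool_rot": TCP orientation; "contact_force": force on the tool from outside, world axes, zero at the start; "wrist_torque": the same for the moment, N m; "opening": finger opening in m.
Only numpy, scipy, OpenCV 4.12 (cv2) and the standard library are available. Lean on these libraries where they do the work, as an engineer would, in place of code of your own. Each camera call takes 0.05 s, during which the arm holds its last target.

TASK

Do the point-and-confirm check before the lot is gauged: point at the brass hex reducer (the fitting whose two threaded ends differ in size) with the fingertips about 2 cm above it and stay there for two seconds, then point at the brass check plate in the spring clip board with the fingertips about 2 cm in front of the middle of its face, and stay two seconds. Then press the small flat button of the grey button box fully down, let it come up and move clear. Do not touch the reducer, the check plate or its clip board, do not press the mushroom button or bring the fingertips that close to any other fitting, and leave everything standing where it is.

Things in the scene. Friction and masses are not known exactly. Their poses are not given: they have to be found in the camera images.
- reducer: brass hex reducer, loose, 53 mm tall, upright: a 42 mm threaded end (20 mm long) below, a hexagon 46 mm across flats and 14 mm high in the middle, a slimmer 21 mm threaded end (19 mm long, 14 mm bore) on top. Origin at the centre of its underside. It stands in a row with the nipple, bush and feeler block, in any order, at least 90 mm from centre to centre
- reducer_top (a point): centre of the reducer's top end, 53 mm above the table
- plate_face (a point): middle of the free front face of the brass check plate, 79 mm above the table. The plate is upright, 104 mm wide, 5 mm thick, its top edge 113 mm up, its foot held in the clip; a 43 mm and a 22 mm hole lie on either side of the point. x points into the face (in front is -x), y along the plate, z up. The face looks to the robot's side (-x world), turned up to 0.4 rad either way
- clip_board: spring clip board of bent steel that holds the plate, loose, 0.9 kg: a foot sheet 105 mm deep and 114 mm wide (42 mm of it in front of the origin, 63 mm behind), a 45 mm high bent-up back behind the plate and a dark leaf spring in front of it up to 40 mm above the table. Origin on the table under the plate's rear face, axes as for the plate
- flat_button (a joint): travel of the small flat push button (m): 0 up, 0.006 fully down. Black, 25 mm across, spring loaded: starts to move at about 2 N, fully down at 5 N, comes up by itself
- flat_button_top (a point): centre of the top of the flat button, 69 mm above the table when up (9 mm above its 30 mm wide metal collar). The button goes straight down
- mushroom_button (a joint): travel of the mushroom button (m): 0 up, 0.006 fully down. It must not be pressed
- mushroom_top (a point): centre of the top of the black mushroom-head button, 40 mm across, 82 mm above the table; on the same box, 72 mm from the flat button
- button_box: grey painted push button box, fixed to the table, 80 mm deep (x), 150 mm wide (y), 56 mm high, with the flat button 36 mm to its +y side and the mushroom button 36 mm to its -y side. Origin at the centre of its underside. The box and the clip board stand on opposite sides, left or right, behind the row of fittings
- nipple: brass equal hex nipple, loose, not asked for: like the reducer, 53 mm tall with the same hexagon, but both threaded ends are 42 mm wide (34 mm bore on top). Origin at the centre of its underside
- nipple_top (a point): centre of the nipple's top end, 53 mm above the table
- bush: brass radiator bush, loose, not asked for: 29 mm tall, a hexagon flange 50 mm across flats below and one 42 mm threaded end with a 19 mm bore above. Origin at the centre of its underside
- bush_top (a point): centre of the bush's top end, 29 mm above the table
- feeler: steel feeler block, loose bystander: 60 by 28 mm, 24 mm high with a lower step 14 mm high at its +x end. Origin at the centre of its underside
- cup: orange plastic tote cup, loose bystander, 82 mm tall, 90 mm across the rim, between the button box and the clip board. Origin at the centre of its underside
- plug_gauge: double-ended steel plug gauge lying on the left, loose bystander, 126 mm long (along its x), 21 mm thick. Origin on the table under the middle of its handle
- ring_gauge: steel ring gauge lying flat on the right, loose bystander, 54 mm across, 33 mm hole, 15 mm high. Origin at the centre of its underside
- caliper: steel slide caliper lying flat on the right, loose bystander, 235 mm long (along its x), about 95 mm over its jaws at the -x end, 16 mm high. Origin on the table under its beam

How it is judged:
By the outcome, as a careful person would: the job done as asked, in the order asked, and still so for the second after the job is handed in, with the robot touching nothing.
It also fails if it takes over 64 s, if anything falls off the work surface, if the arm or the gripper's body presses on something with over 40 N, if the wrist force passes 120 N, or if a joint passes its speed limit or range.

## Working session

There is one attempt and no reset: what is moved stays moved. The work goes in short steps, Python scripts to look and compute and a tool call to move; the robot and the scene stay as the last step left them, time stands still between calls to the robot, and variables do not carry over. Pictures are saved under pics/ and viewed, and the job is handed in when it is done.

Besides the shell and the picture viewer there is one more tool, called as name([rows], argument=value, ...), one row to a line, values as JSON. send_rows: Moves the arm, as the interface text tells. Its arguments: {"type":"object","properties":{"series":{"type":"array"},"squeeze":{"type":"number"}},"required":["series"]}

```bash
mkdir -p pics; ls
cat > h.py <<'E'
import numpy as np, cv2
from station import ctrl
from scipy.spatial.transform import Rotation as Ro
def snap(n,f):
    i=ctrl.camera_info(n); im=ctrl.get_image(n); cv2.imwrite('pics/'+f,im[:,:,::-1]); return im,i
def ray(i,u,v,z):
    M=np.array(i['mtx']);R=np.array(i['R']);t=np.array(i['t'])
    d=R.T@np.linalg.solve(M,[u,v,1.]);c=-R.T@t
    return c+d*(z-c[2])/d[2]
def proj(i,X):
    p=np.array(i['mtx'])@(np.array(i['R'])@np.array(X)+np.array(i['t']));return p[:2]/p[2]
E
python3 - <<'E'
from h import *
for n in('scene','top'):
    im,i=snap(n,n+'0.png'); R=np.array(i['R']);print(n,i['mtx'],(-R.T@i['t']).round(3),R.round(2).tolist())
    np.save('pics/'+n+'_info.npy',i,allow_pickle=True)
o=ctrl.get_obs();print(o)
E
```

```text
pics
scene [[423.91733561   0.         313.08663157]
 [  0.         423.91733561 196.88323751]
 [  0.           0.           1.        ]] [1.059 0.329 0.93 ] [[-0.51, 0.86, -0.01], [0.69, 0.4, -0.61], [-0.52, -0.32, -0.8]]
top [[386.43366993   0.         318.90248078]
 [  0.         386.43366993 203.68585833]
 [  0.           0.           1.        ]] [ 0.361 -0.002  1.085] [[-0.01, -1.0, 0.03], [-0.99, 0.01, -0.13], [0.13, -0.03, -0.99]]
{'t': 0.1, 'q': array([ 1.15702493e+00,  5.32763873e-02,  1.61418524e+00, -1.17846185e-06,
        1.47602738e+00, -1.19029168e-01]), 'dq': array([ 5.70766612e-04, -2.33114467e-03, -3.55986161e-03,  1.72563483e-04,
       -5.59317018e-04, -3.86087731e-05]), 'effort': array([ 1.19312817e-04, -3.94904459e+01, -3.71364033e+01, -1.40219772e-04,
        3.86129570e-03, -7.24497198e-06]), 'tool_pos': array([0.18134782, 0.59752418, 0.24117786]), 'tool_rot': array([-4.61232467e-01, -3.10704543e+00,  2.87374268e-03]), 'contact_force': array([-0.24449982, -0.49113713, -0.64554753]), 'wrist_torque': array([ 0.03999651,  0.01933132, -0.01077939]), 'opening': 0.08567895510932788}
```

View pics/scene0.png

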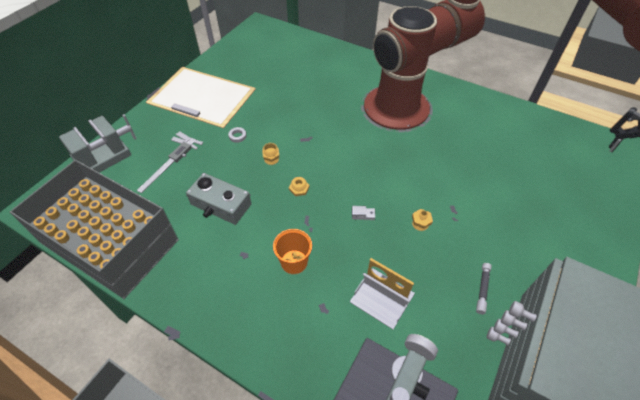

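View pics/top0.png

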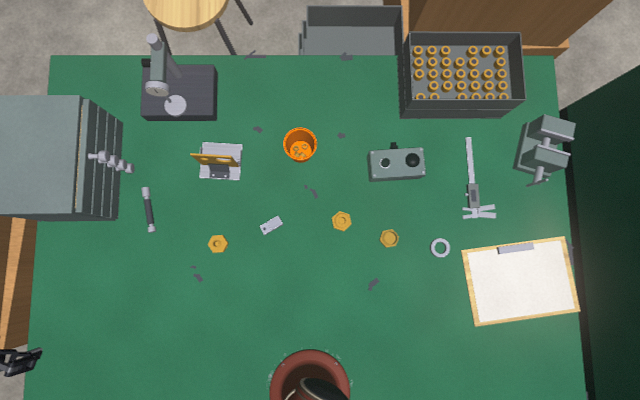

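The scene view shows three brass fittings: (271,153), (299,187) and (422,219). The plate is at (388,278), the button box at (219,195). In the top view the fittings are at (390,238), (342,221) and (218,243). I'll zoom in on them to tell them apart.

Run:
```python
import cv2,numpy as np
def crop(f,c,w,s):
    im=cv2.imread(f);u,v=c;return cv2.resize(im[v-w:v+w,u-w:u+w],(s,s),interpolation=cv2.INTER_CUBIC)
a=np.hstack([crop('pics/top0.png',c,20,260) for c in((218,243),(342,221),(390,238))])
b=np.hstack([crop('pics/scene0.png',c,20,260) for c in((422,219),(299,187),(271,153))])
cv2.imwrite('pics/z1.png',np.vstack([a,b]))
c=np.hstack([crop('pics/top0.png',c,35,390) for c in((220,160),(397,160))])
cv2.imwrite('pics/z2.png',c)
```

```text
(no output)
```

View pics/z1.png

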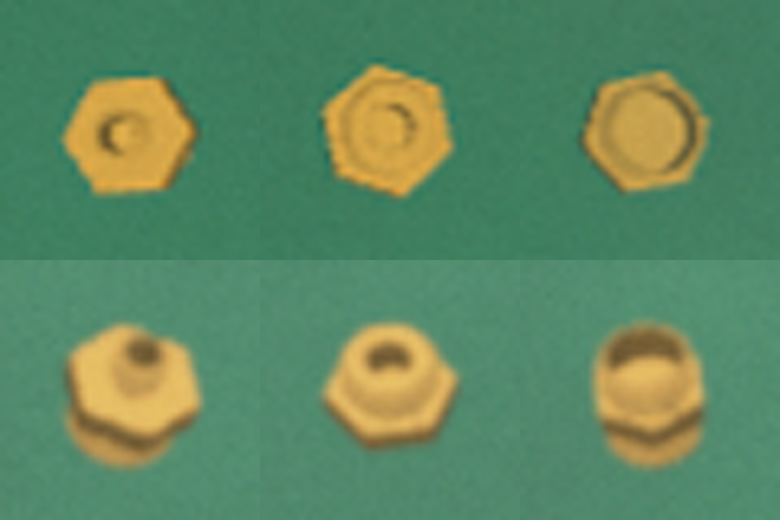

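View pics/z2.png

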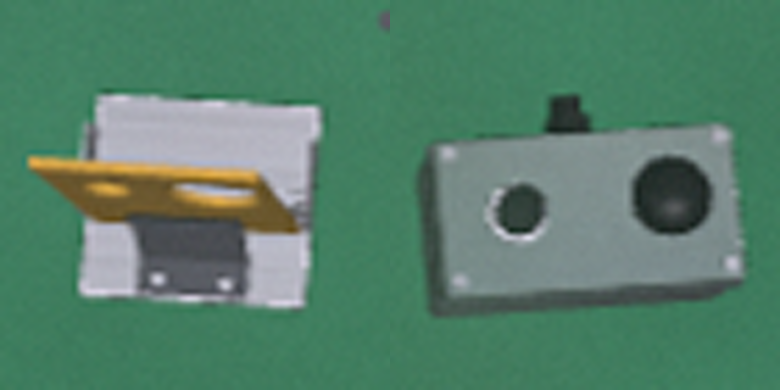

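The reducer is the left fitting: slim top with a hex and wide lower end, top view (218,243). The bush is in the middle and the nipple on the right. Next I'll measure positions from both views.

Run:
```python
from h import *
ti=ctrl.camera_info('top');si=ctrl.camera_info('scene')
for n,i,u,v,z in [('red top/top',ti,217.3,243.3,.053),('red top/scene',si,423.8,212.8,.053),('bush top',ti,342,221,.029),('nip top',ti,390,238,.053),('plateTL',ti,190,153.4,.113),('plateTR',ti,231.3,155.9,.113),('flat',ti,385.5,162.7,.069),('mush',ti,412.6,160,.082),('cup',ti,300,145,.08)]:
    print(n,ray(i,u,v,z).round(4))
im=cv2.imread('pics/top0.png');hsv=cv2.cvtColor(im,cv2.COLOR_BGR2HSV)
m=cv2.inRange(hsv,(12,120,80),(30,255,255))
n,l,s,c=cv2.connectedComponentsWithStats(m)
for k in range(1,n):
    if s[k,4]>80 and 130<c[k][1]<260 and c[k][0]>150: print(s[k],c[k].round(1),ray(ti,*c[k],.034).round(4))
im=cv2.imread('pics/scene0.png')
cv2.imwrite('pics/z3.png',np.hstack([cv2.resize(im[250:330,345:425],(400,400),interpolation=2),cv2.resize(im[160:240,180:260],(400,400),interpolation=2)]))
```

```text
red top/top [0.3899 0.2386 0.053 ]
red top/scene [0.3921 0.244  0.053 ]
bush top [ 0.4468 -0.0946  0.029 ]
nip top [ 0.3977 -0.2201  0.053 ]
plateTL [0.6179 0.2982 0.113 ]
plateTR [0.6106 0.1932 0.113 ]
flat [ 0.5999 -0.2122  0.069 ]
mush [ 0.6036 -0.2826  0.082 ]
cup [0.6475 0.0178 0.08  ]
[283 127  34  36 924] [299.7 143.9] [0.6637 0.0196 0.034 ]
[190 153  48  14 339] [213.2 159. ] [0.6224 0.2586 0.034 ]
[332 211  19  20 279] [341.1 220.7] [ 0.4474 -0.0916  0.034 ]
[380 229  19  18 237] [388.4 238. ] [ 0.3986 -0.2197  0.034 ]
[208 235  20  18 269] [217.5 243.4] [0.3902 0.2425 0.034 ]
```

View pics/z3.png

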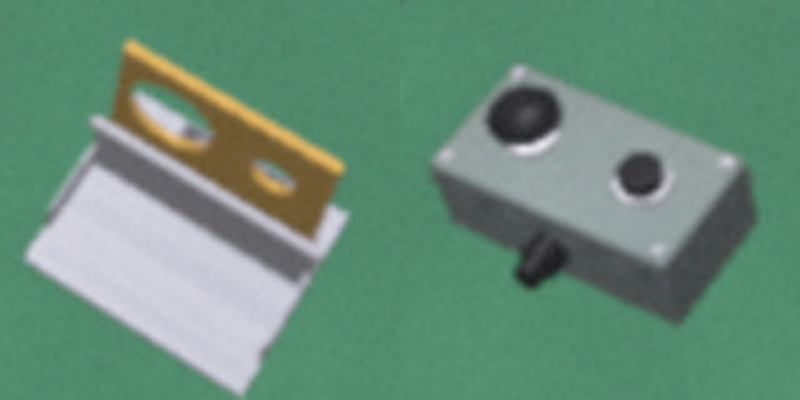

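Run:
```python
from h import *
si=ctrl.camera_info('scene')
for n,u,v,z in [('platea',370.5,258.6,.113),('plateb',413.5,283.6,.113),('flat',228,194.4,.069),('mush',204.8,182.8,.082)]: print(n,ray(si,u,v,z).round(4))
c=ctrl.camera_info('wrist');o=ctrl.get_obs()
T=Ro.from_rotvec(o['tool_rot']).as_matrix();R=np.array(c['R']);C=-R.T@c['t']
print(T.round(3)); print('cam in tool',T.T@(C-o['tool_pos']),(R@T).round(3).tolist(),c['mtx'])
```

```text
platea [0.6108 0.1963 0.113 ]
plateb [0.6182 0.2999 0.113 ]
flat [ 0.6054 -0.2084  0.069 ]
mush [ 0.6127 -0.2757  0.082 ]
[[-0.957  0.29  -0.001]
 [ 0.29   0.957 -0.002]
 [ 0.    -0.002 -1.   ]]
cam in tool [ 0.06787361  0.00117277 -0.13022348] [[0.0, 1.0, -0.0], [-0.963, 0.0, -0.268], [-0.268, 0.0, 0.963]] [[291.80603552   0.         319.28064795]
 [  0.         291.80603552 195.59514944]
 [  0.           0.           1.        ]]
```

```bash
cat >> h.py <<'E'
def orient(th,yaw):  # th: pitch below horizontal, heading yaw
    z=np.array([np.cos(th)*np.cos(yaw),np.cos(th)*np.sin(yaw),-np.sin(th)])
    y=np.array([-np.sin(yaw),np.cos(yaw),0]); return np.c_[np.cross(y,z),y,z]
def plan(tip,Rt,N,mid=None,tipoff=.011):
    """N rows from now to fingertip target tip (straight), constant-rate turn"""
    import json
    o=ctrl.get_obs();T=Ro.from_rotvec(o['tool_rot']).as_matrix();p=np.array(o['tool_pos'])
    g=np.array(tip)-tipoff*Rt[:,2]; w=Ro.from_matrix(T.T@Rt).as_rotvec()/N
    D=g-p; print('tcp',p.round(4),'goal',g.round(4),'D',D.round(4),'turn/row',w.round(4),'t',round(o['t'],2),'q',np.round(o['q'],3),'F',np.round(o['contact_force'],1),'op',round(o['opening'],4))
    rows=[]
    for k in range(N):
        s=100*(T.T@D)/N; rows.append(dict(tx=round(s[0],2),ty=round(s[1],2),tz=round(s[2],2),wx=round(w[0],3),wy=round(w[1],3),wz=round(w[2],3),jaw=1))
        T=T@Ro.from_rotvec(w).as_matrix()
    for k in range(0,N,5): print(json.dumps(rows[k:k+5]))
E
python3 - <<'E'
from h import *
plan([.391,.241,.16],orient(np.pi/2,-.07),10)
E
```

```text
tcp [0.1813 0.5975 0.2412] goal [0.391 0.241 0.171] D [ 0.2097 -0.3565 -0.0702] turn/row [-0.0002 -0.     -0.0225] t 0.1 q [ 1.157  0.053  1.614 -0.     1.476 -0.119] F [-0.2 -0.5 -0.6] op 0.0857
[{"tx": -3.04, "ty": -2.8, "tz": 0.71, "wx": -0.0, "wy": -0.0, "wz": -0.022, "jaw": 1}, {"tx": -2.98, "ty": -2.87, "tz": 0.71, "wx": -0.0, "wy": -0.0, "wz": -0.022, "jaw": 1}, {"tx": -2.91, "ty": -2.94, "tz": 0.71, "wx": -0.0, "wy": -0.0, "wz": -0.022, "jaw": 1}, {"tx": -2.85, "ty": -3.0, "tz": 0.71, "wx": -0.0, "wy": -0.0, "wz": -0.022, "jaw": 1}, {"tx": -2.78, "ty": -3.06, "tz": 0.7, "wx": -0.0, "wy": -0.0, "wz": -0.022, "jaw": 1}]
[{"tx": -2.71, "ty": -3.13, "tz": 0.7, "wx": -0.0, "wy": -0.0, "wz": -0.022, "jaw": 1}, {"tx": -2.64, "ty": -3.19, "tz": 0.7, "wx": -0.0, "wy": -0.0, "wz": -0.022, "jaw": 1}, {"tx": -2.57, "ty": -3.24, "tz": 0.7, "wx": -0.0, "wy": -0.0, "wz": -0.022, "jaw": 1}, {"tx": -2.49, "ty": -3.3, "tz": 0.7, "wx": -0.0, "wy": -0.0, "wz": -0.022, "jaw": 1}, {"tx": -2.42, "ty": -3.36, "tz": 0.7, "wx": -0.0, "wy": -0.0, "wz": -0.022, "jaw": 1}]
```

send_rows([
  {"tx": -3.0, "ty": -2.8, "tz": 0.7, "wz": -0.022, "jaw": 1},
  {"tx": -3.0, "ty": -2.9, "tz": 0.7, "wz": -0.022, "jaw": 1},
  {"tx": -2.9, "ty": -2.9, "tz": 0.7, "wz": -0.022, "jaw": 1},
  {"tx": -2.9, "ty": -3.0, "tz": 0.7, "wz": -0.022, "jaw": 1},
  {"tx": -2.8, "ty": -3.1, "tz": 0.7, "wz": -0.022, "jaw": 1},
])

```text
invalid input at $.series[0]: expected keys tx, ty, tz, wx, wy, wz, jaw
```

send_rows([
  {"tx": -2.7, "ty": -3.1, "tz": 0.7, "wz": -0.022, "jaw": 1},
  {"tx": -2.6, "ty": -3.2, "tz": 0.7, "wz": -0.022, "jaw": 1},
  {"tx": -2.6, "ty": -3.2, "tz": 0.7, "wz": -0.022, "jaw": 1},
  {"tx": -2.5, "ty": -3.3, "tz": 0.7, "wz": -0.022, "jaw": 1},
  {"tx": -2.4, "ty": -3.4, "tz": 0.7, "wz": -0.022, "jaw": 1},
])

```text
invalid input at $.series[0]: expected keys tx, ty, tz, wx, wy, wz, jaw
```

Run:
```python
from h import *
im,i=snap('wrist','w1.png')
X=[.391,.241,.053]; print(proj(i,X))
plan([.391,.241,.14],orient(np.pi/2,-.07),3)
o=ctrl.get_obs();print('tip at',proj(i,o['tool_pos']+.011*Ro.from_rotvec(o['tool_rot']).as_matrix()[:,2]))
```

```text
[117.58311042 391.48793981]
tcp [0.1814 0.5976 0.2413] goal [0.391 0.241 0.151] D [ 0.2096 -0.3566 -0.0903] turn/row [-0.0005 -0.0001 -0.0749] t 0.15 q [ 1.157  0.053  1.614  0.     1.476 -0.119] F [-0.2 -0.5  0.6] op 0.0854
[{"tx": -10.14, "ty": -9.34, "tz": 3.02, "wx": -0.001, "wy": -0.0, "wz": -0.075, "jaw": 1}, {"tx": -9.41, "ty": -10.07, "tz": 3.02, "wx": -0.001, "wy": -0.0, "wz": -0.075, "jaw": 1}, {"tx": -8.63, "ty": -10.75, "tz": 3.02, "wx": -0.001, "wy": -0.0, "wz": -0.075, "jaw": 1}]
tip at [317.1607175  247.97657127]
```

View pics/w1.png

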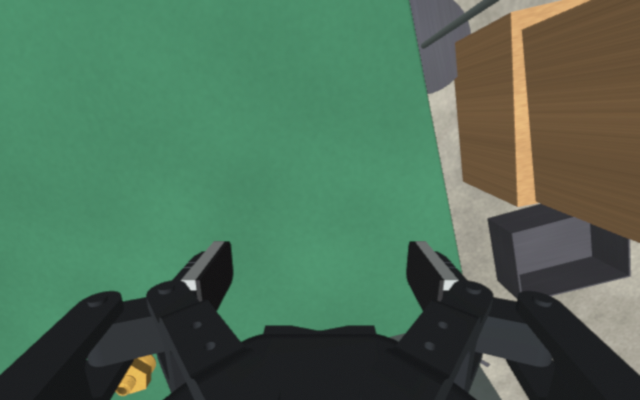

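The rows were refused because every key is required, so nothing moved. The wrist view shows the open jaws with pads at (210,270) and (430,270). The reducer is at (135,375), near the predicted spot. I'll resend with full keys.

send_rows([
  {"tx": -3.0, "ty": -2.8, "tz": 0.7, "wx": 0, "wy": 0, "wz": -0.022, "jaw": 1},
  {"tx": -3.0, "ty": -2.9, "tz": 0.7, "wx": 0, "wy": 0, "wz": -0.022, "jaw": 1},
  {"tx": -2.9, "ty": -2.9, "tz": 0.7, "wx": 0, "wy": 0, "wz": -0.022, "jaw": 1},
  {"tx": -2.9, "ty": -3.0, "tz": 0.7, "wx": 0, "wy": 0, "wz": -0.022, "jaw": 1},
  {"tx": -2.8, "ty": -3.1, "tz": 0.7, "wx": 0, "wy": 0, "wz": -0.022, "jaw": 1},
])

```text
t: 0.78
tool_pos: [0.2878, 0.4155, 0.2041]
tool_rot: [-0.276, -3.128, 0.004]
contact_force: [-0.2, 0.4, -0.2]
opening: 0.0002
```

send_rows([
  {"tx": -2.7, "ty": -3.1, "tz": 0.7, "wx": 0, "wy": 0, "wz": -0.022, "jaw": 1},
  {"tx": -2.6, "ty": -3.2, "tz": 0.7, "wx": 0, "wy": 0, "wz": -0.022, "jaw": 1},
  {"tx": -2.6, "ty": -3.2, "tz": 0.7, "wx": 0, "wy": 0, "wz": -0.022, "jaw": 1},
  {"tx": -2.5, "ty": -3.3, "tz": 0.7, "wx": 0, "wy": 0, "wz": -0.022, "jaw": 1},
  {"tx": -2.4, "ty": -3.4, "tz": 0.7, "wx": 0, "wy": 0, "wz": -0.022, "jaw": 1},
])

```text
t: 1.4
tool_pos: [0.3955, 0.2314, 0.1671]
tool_rot: [-0.096, -3.139, 0.005]
contact_force: [-0.8, 0.2, -0.7]
opening: -0.0001
```

Run:
```python
from h import *
im,i=snap('wrist','w2.png')
X=[.391,.241,.053]; print(proj(i,X))
plan([.391,.241,.14],orient(np.pi/2,-.07),3)
o=ctrl.get_obs();print('tip at',proj(i,o['tool_pos']+.011*Ro.from_rotvec(o['tool_rot']).as_matrix()[:,2]))
```

```text
[329.06544639 189.71791196]
tcp [0.3969 0.2279 0.166 ] goal [0.391 0.241 0.151] D [-0.0059  0.0131 -0.015 ] turn/row [-0.0024 -0.0003  0.002 ] t 1.45 q [ 0.362 -0.304  2.066 -0.006  1.383 -1.144] F [ 2.1 -2.  -1.7] op -0.0
[{"tx": 0.22, "ty": 0.43, "tz": 0.5, "wx": -0.002, "wy": -0.0, "wz": 0.002, "jaw": 1}, {"tx": 0.23, "ty": 0.43, "tz": 0.5, "wx": -0.002, "wy": -0.0, "wz": 0.002, "jaw": 1}, {"tx": 0.23, "ty": 0.42, "tz": 0.5, "wx": -0.002, "wy": -0.0, "wz": 0.002, "jaw": 1}]
tip at [310.4539652  249.18236465]
```

View pics/w2.png

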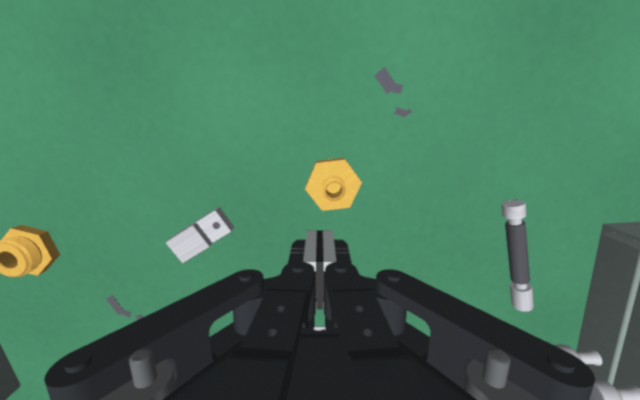

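The wrist view shows the shut fingertips at (320,235) and the reducer's top bore at (334,187). The arm was still settling when I took it. Next I go to 9 cm above the reducer top, settle and refine.

send_rows([
  {"tx": 0.2, "ty": 0.4, "tz": 0.5, "wx": 0, "wy": 0, "wz": 0, "jaw": 1},
  {"tx": 0.2, "ty": 0.4, "tz": 0.5, "wx": 0, "wy": 0, "wz": 0, "jaw": 1},
  {"tx": 0, "ty": 0, "tz": 0, "wx": 0, "wy": 0, "wz": 0, "jaw": 1},
])

```text
t: 1.82
tool_pos: [0.3924, 0.2368, 0.1546]
tool_rot: [-0.102, -3.137, 0.011]
contact_force: [-0.3, -0.1, -1.2]
opening: 0.0001
```

Run:
```python
from h import *
o=ctrl.get_obs();print('dq',np.abs(o['dq']).max())
im,i=snap('wrist','w3.png')
print(proj(i,[.391,.241,.053]))
print('tip at',proj(i,o['tool_pos']+.011*Ro.from_rotvec(o['tool_rot']).as_matrix()[:,2]))
plan([.391,.241,.11],orient(np.pi/2,-.07),3)
```

```text
dq 0.007047047817264524
[323.62446251 197.69863003]
tip at [316.9306809  247.26889629]
tcp [0.3926 0.2368 0.1549] goal [0.391 0.241 0.121] D [-0.0016  0.0042 -0.0339] turn/row [-0.0023 -0.0008  0.0017] t 1.88 q [ 0.383 -0.289  2.074 -0.005  1.361 -1.121] F [-0.4  0.   0.9] op -0.0001
[{"tx": 0.06, "ty": 0.14, "tz": 1.13, "wx": -0.002, "wy": -0.001, "wz": 0.002, "jaw": 1}, {"tx": 0.06, "ty": 0.14, "tz": 1.13, "wx": -0.002, "wy": -0.001, "wz": 0.002, "jaw": 1}, {"tx": 0.06, "ty": 0.14, "tz": 1.13, "wx": -0.002, "wy": -0.001, "wz": 0.002, "jaw": 1}]
```

View pics/w3.png

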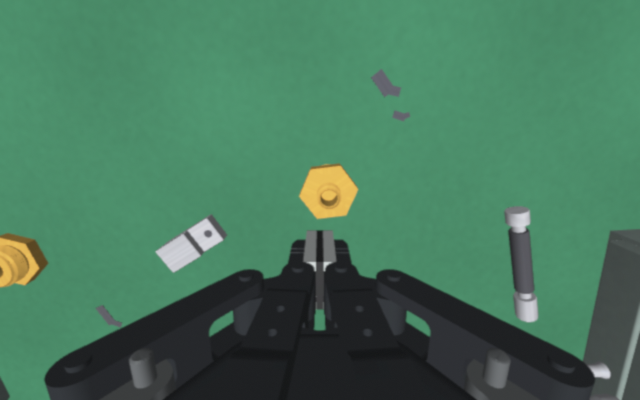

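Run:
```python
from h import *
i=ctrl.camera_info('wrist')
print(ray(i,329.5,196.5,.053))
im=cv2.imread('pics/w3.png');hsv=cv2.cvtColor(im,cv2.COLOR_BGR2HSV)
m=cv2.inRange(hsv,(12,120,80),(30,255,255));n,l,s,c=cv2.connectedComponentsWithStats(m)
for k in range(1,n):
    if s[k,4]>80: print(s[k],c[k],ray(i,*c[k],.034))
cv2.imwrite('pics/z4.png',cv2.resize(im[155:265,265:395],(780,660)[:2] if 0 else (650,550),interpolation=2))
```

```text
[0.39057643 0.24592369 0.053     ]
[ 300  164   58   54 2287] [328.00612156 190.97376476] [0.39072106 0.24509492 0.034     ]
[   0  234   47   53 1882] [ 18.96386823 259.83793836] [ 0.44010352 -0.05431518  0.034     ]
```

View pics/z4.png

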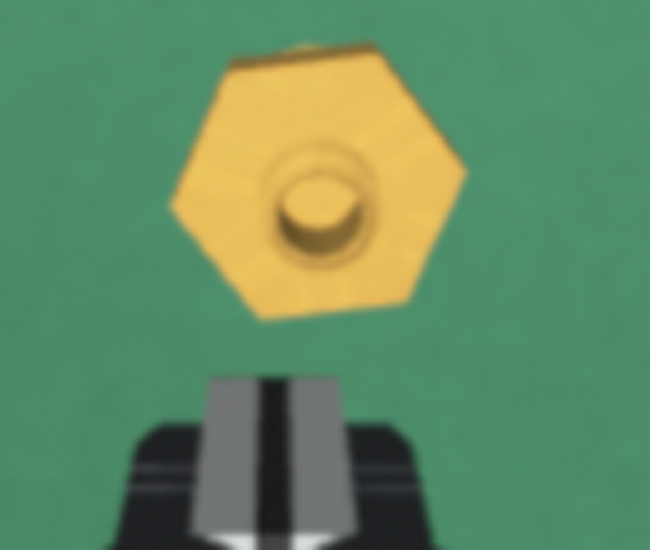

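The zoom shows the reducer's rim centre at about (329,197) and the fingertip seam at x=320. That puts the reducer top at about (0.391, 0.244), in agreement with the scene view.

Run:
```python
from h import *
plan([.391,.244,.074],orient(np.pi/2,-.07),4)
```

```text
tcp [0.3926 0.2368 0.1549] goal [0.391 0.244 0.085] D [-0.0016  0.0072 -0.0699] turn/row [-0.0017 -0.0006  0.0012] t 1.88 q [ 0.383 -0.289  2.074 -0.005  1.361 -1.121] F [-0.4  0.   0.9] op -0.0001
[{"tx": 0.05, "ty": 0.19, "tz": 1.75, "wx": -0.002, "wy": -0.001, "wz": 0.001, "jaw": 1}, {"tx": 0.05, "ty": 0.19, "tz": 1.75, "wx": -0.002, "wy": -0.001, "wz": 0.001, "jaw": 1}, {"tx": 0.05, "ty": 0.18, "tz": 1.75, "wx": -0.002, "wy": -0.001, "wz": 0.001, "jaw": 1}, {"tx": 0.05, "ty": 0.18, "tz": 1.75, "wx": -0.002, "wy": -0.001, "wz": 0.001, "jaw": 1}]
```

send_rows([
  {"tx": 0.05, "ty": 0.2, "tz": 1.7, "wx": -0.002, "wy": 0, "wz": 0, "jaw": 1},
  {"tx": 0.05, "ty": 0.2, "tz": 1.7, "wx": -0.002, "wy": 0, "wz": 0, "jaw": 1},
  {"tx": 0.05, "ty": 0.2, "tz": 1.7, "wx": -0.002, "wy": 0, "wz": 0, "jaw": 1},
  {"tx": 0.05, "ty": 0.1, "tz": 1.2, "wx": -0.002, "wy": 0, "wz": 0, "jaw": 1},
  {"tx": 0, "ty": 0, "tz": 0, "wx": 0, "wy": 0, "wz": 0, "jaw": 1},
])

```text
t: 2.5
tool_pos: [0.3888, 0.245, 0.086]
tool_rot: [-0.097, -3.135, -0.001]
contact_force: [-0.1, 0.2, -0.5]
opening: -0.0002
```

Run:
```python
from h import *
im,i=snap('wrist','w4.png')
cv2.imwrite('pics/z5.png',np.hstack([cv2.resize(im[150:300,240:400,::-1],(800,750))[:600]]))
plan([.391,.244,.074],orient(np.pi/2,-.07),2)
```

```text
tcp [0.3892 0.2452 0.0866] goal [0.391 0.244 0.085] D [ 0.0018 -0.0012 -0.0016] turn/row [ 0.0005 -0.002   0.0039] t 2.55 q [ 0.399 -0.199  2.123  0.003  1.221 -1.111] F [-0.5 -0.1  0.2] op -0.0
[{"tx": -0.09, "ty": -0.05, "tz": 0.08, "wx": 0.001, "wy": -0.002, "wz": 0.004, "jaw": 1}, {"tx": -0.09, "ty": -0.05, "tz": 0.08, "wx": 0.001, "wy": -0.002, "wz": 0.004, "jaw": 1}]
```

View pics/w4.png

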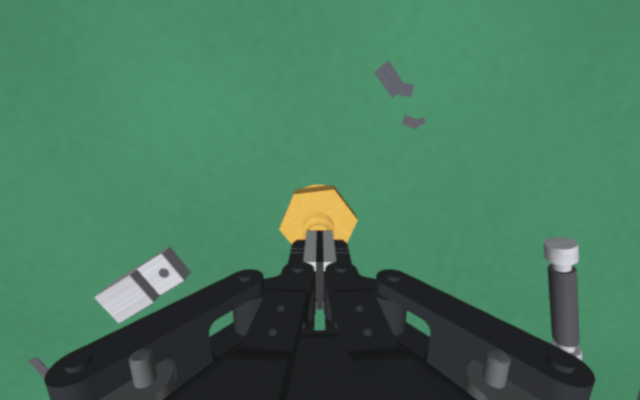

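The fingertips are centred on the reducer, seam and slim end both at x≈319. I nudge 2 mm and dwell for over two seconds.

send_rows([
  {"tx": -0.1, "ty": -0.05, "tz": 0.1, "wx": 0, "wy": 0, "wz": 0, "jaw": 1},
  {"tx": -0.1, "ty": 0, "tz": 0, "wx": 0, "wy": 0, "wz": 0, "jaw": 1},
  {"tx": 0, "ty": 0, "tz": 0, "wx": 0, "wy": 0, "wz": 0, "jaw": 1},
  {"tx": 0, "ty": 0, "tz": 0, "wx": 0, "wy": 0, "wz": 0, "jaw": 1},
  {"tx": 0, "ty": 0, "tz": 0, "wx": 0, "wy": 0, "wz": 0, "jaw": 1},
])

```text
t: 3.18
tool_pos: [0.3931, 0.245, 0.088]
tool_rot: [0.098, 3.14, 0.005]
contact_force: [-0.4, -0.2, 0.2]
opening: 0.0002
```

send_rows([
  {"tx": 0, "ty": 0, "tz": 0, "wx": 0, "wy": 0, "wz": 0, "jaw": 1},
  {"tx": 0, "ty": 0, "tz": 0, "wx": 0, "wy": 0, "wz": 0, "jaw": 1},
  {"tx": 0, "ty": 0, "tz": 0, "wx": 0, "wy": 0, "wz": 0, "jaw": 1},
  {"tx": 0, "ty": 0, "tz": 0, "wx": 0, "wy": 0, "wz": 0, "jaw": 1},
  {"tx": 0, "ty": 0, "tz": 0, "wx": 0, "wy": 0, "wz": 0, "jaw": 1},
])

```text
t: 3.8
tool_pos: [0.3931, 0.2451, 0.088]
tool_rot: [0.098, 3.14, 0.005]
contact_force: [-0.5, -0.3, 0.6]
opening: -0.0
```

send_rows([
  {"tx": 0, "ty": 0, "tz": 0, "wx": 0, "wy": 0, "wz": 0, "jaw": 1},
  {"tx": 0, "ty": 0, "tz": 0, "wx": 0, "wy": 0, "wz": 0, "jaw": 1},
  {"tx": 0, "ty": 0, "tz": 0, "wx": 0, "wy": 0, "wz": 0, "jaw": 1},
  {"tx": 0, "ty": 0, "tz": 0, "wx": 0, "wy": 0, "wz": 0, "jaw": 1},
  {"tx": 0, "ty": 0, "tz": 0, "wx": 0, "wy": 0, "wz": 0, "jaw": 1},
])

```text
t: 4.42
tool_pos: [0.393, 0.245, 0.0879]
tool_rot: [0.098, 3.14, 0.005]
contact_force: [0.8, 0.1, 0.4]
opening: 0.0003
```

send_rows([
  {"tx": 0, "ty": 0, "tz": 0, "wx": 0, "wy": 0, "wz": 0, "jaw": 1},
  {"tx": 0, "ty": 0, "tz": 0, "wx": 0, "wy": 0, "wz": 0, "jaw": 1},
  {"tx": 0, "ty": 0, "tz": 0, "wx": 0, "wy": 0, "wz": 0, "jaw": 1},
  {"tx": 0, "ty": 0, "tz": 0, "wx": 0, "wy": 0, "wz": 0, "jaw": 1},
  {"tx": 0, "ty": 0, "tz": 0, "wx": 0, "wy": 0, "wz": 0, "jaw": 1},
])

```text
t: 5.05
tool_pos: [0.393, 0.2451, 0.088]
tool_rot: [0.098, 3.14, 0.005]
contact_force: [1.1, 0.8, 0.8]
opening: -0.0001
```

Run:
```python
from h import *
im,i=snap('scene','s1.png'); 
cv2.imwrite('pics/z6.png',cv2.resize(im[170:250,360:480,::-1],(780,520),interpolation=2))
plan([.391,.244,.074],orient(np.pi/2,-.07),2)
```

```text
tcp [0.393  0.245  0.0879] goal [0.391 0.244 0.085] D [-0.002  -0.001  -0.0029] turn/row [0.0015 0.0001 0.0037] t 5.1 q [ 0.395 -0.196  2.118  0.003  1.218 -1.114] F [ 0.6  0.4 -0.3] op -0.0002
[{"tx": 0.1, "ty": -0.06, "tz": 0.15, "wx": 0.002, "wy": 0.0, "wz": 0.004, "jaw": 1}, {"tx": 0.1, "ty": -0.06, "tz": 0.15, "wx": 0.002, "wy": 0.0, "wz": 0.004, "jaw": 1}]
```

View pics/z6.png

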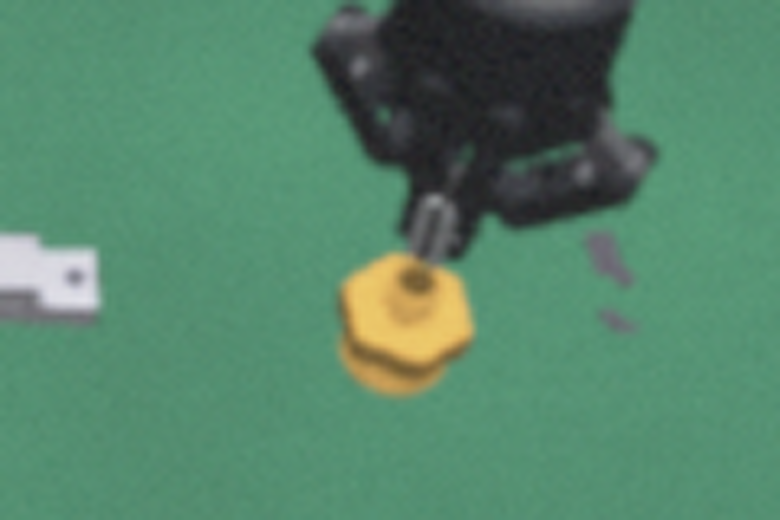

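The tip is about 24 mm above the top and 2 mm off. I'll tighten it to 20 mm and hold again, since time is plentiful.

send_rows([
  {"tx": 0.2, "ty": -0.1, "tz": 0.35, "wx": 0, "wy": 0, "wz": 0, "jaw": 1},
  {"tx": 0, "ty": 0, "tz": 0, "wx": 0, "wy": 0, "wz": 0, "jaw": 1},
  {"tx": 0, "ty": 0, "tz": 0, "wx": 0, "wy": 0, "wz": 0, "jaw": 1},
  {"tx": 0, "ty": 0, "tz": 0, "wx": 0, "wy": 0, "wz": 0, "jaw": 1},
])

```text
t: 5.6
tool_pos: [0.3907, 0.2441, 0.084]
tool_rot: [0.098, 3.14, 0.005]
contact_force: [-0.1, 0.1, -0.5]
opening: 0.0
```

Run:
```python
from h import *
i=ctrl.camera_info('scene');o=ctrl.get_obs()
im,i=snap('scene','s2.png'); 
t=o['tool_pos']+.011*Ro.from_rotvec(o['tool_rot']).as_matrix()[:,2]
print(t,'tip in crop',(proj(i,t)-[360,170])*6.5,'top',(proj(i,[.391,.244,.053])-[360,170])*6.5)
cv2.imwrite('pics/z7.png',cv2.resize(im[170:250,360:480,::-1],(780,520),interpolation=2))
plan([.391,.244,.074],orient(np.pi/2,-.07),2)
```

```text
[0.39068539 0.24411215 0.07301906] tip in crop [426.64614649 245.58772298] top [415.66329066 276.22017977]
tcp [0.3907 0.2441 0.0841] goal [0.391 0.244 0.085] D [ 0.0003 -0.0001  0.0009] turn/row [0.0015 0.     0.0037] t 5.65 q [ 0.395 -0.197  2.126  0.003  1.211 -1.114] F [ 0.2  1.  -0. ] op 0.0002
[{"tx": -0.01, "ty": -0.0, "tz": -0.05, "wx": 0.001, "wy": 0.0, "wz": 0.004, "jaw": 1}, {"tx": -0.01, "ty": -0.0, "tz": -0.05, "wx": 0.001, "wy": 0.0, "wz": 0.004, "jaw": 1}]
```

View pics/z7.png

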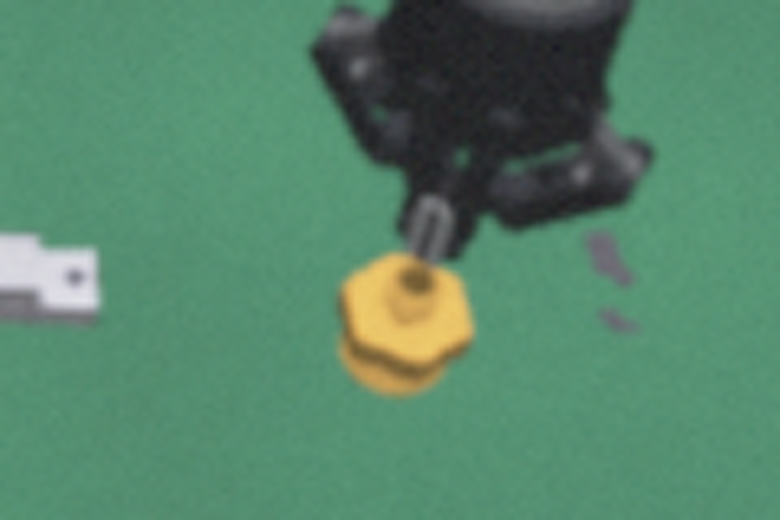

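The projected reducer top (416,276) matches the bore in the picture, and the tip is 20 mm above it. Holding.

send_rows([
  {"tx": 0, "ty": 0, "tz": 0, "wx": 0, "wy": 0, "wz": 0, "jaw": 1},
  {"tx": 0, "ty": 0, "tz": 0, "wx": 0, "wy": 0, "wz": 0, "jaw": 1},
  {"tx": 0, "ty": 0, "tz": 0, "wx": 0, "wy": 0, "wz": 0, "jaw": 1},
  {"tx": 0, "ty": 0, "tz": 0, "wx": 0, "wy": 0, "wz": 0, "jaw": 1},
  {"tx": 0, "ty": 0, "tz": 0, "wx": 0, "wy": 0, "wz": 0, "jaw": 1},
])

```text
t: 6.28
tool_pos: [0.3909, 0.2442, 0.0843]
tool_rot: [0.098, 3.14, 0.005]
contact_force: [0.6, -0.5, 1.2]
opening: 0.0002
```

send_rows([
  {"tx": 0, "ty": 0, "tz": 0, "wx": 0, "wy": 0, "wz": 0, "jaw": 1},
  {"tx": 0, "ty": 0, "tz": 0, "wx": 0, "wy": 0, "wz": 0, "jaw": 1},
  {"tx": 0, "ty": 0, "tz": 0, "wx": 0, "wy": 0, "wz": 0, "jaw": 1},
  {"tx": 0, "ty": 0, "tz": 0, "wx": 0, "wy": 0, "wz": 0, "jaw": 1},
  {"tx": 0, "ty": 0, "tz": 0, "wx": 0, "wy": 0, "wz": 0, "jaw": 1},
])

```text
t: 6.9
tool_pos: [0.3909, 0.2441, 0.0842]
tool_rot: [0.098, 3.14, 0.005]
contact_force: [-0.4, -0.3, 1.3]
opening: 0.0001
```

send_rows([
  {"tx": 0, "ty": 0, "tz": 0, "wx": 0, "wy": 0, "wz": 0, "jaw": 1},
  {"tx": 0, "ty": 0, "tz": 0, "wx": 0, "wy": 0, "wz": 0, "jaw": 1},
  {"tx": 0, "ty": 0, "tz": 0, "wx": 0, "wy": 0, "wz": 0, "jaw": 1},
  {"tx": 0, "ty": 0, "tz": 0, "wx": 0, "wy": 0, "wz": 0, "jaw": 1},
  {"tx": 0, "ty": 0, "tz": 0, "wx": 0, "wy": 0, "wz": 0, "jaw": 1},
])

```text
t: 7.52
tool_pos: [0.3909, 0.2441, 0.0842]
tool_rot: [0.098, 3.14, 0.005]
contact_force: [-0.4, 0.2, 0.2]
opening: -0.0002
```

send_rows([
  {"tx": 0, "ty": 0, "tz": 0, "wx": 0, "wy": 0, "wz": 0, "jaw": 1},
  {"tx": 0, "ty": 0, "tz": 0, "wx": 0, "wy": 0, "wz": 0, "jaw": 1},
  {"tx": 0, "ty": 0, "tz": 0, "wx": 0, "wy": 0, "wz": 0, "jaw": 1},
  {"tx": 0, "ty": 0, "tz": -3, "wx": 0, "wy": 0, "wz": 0, "jaw": 1},
  {"tx": 0, "ty": 0, "tz": -5, "wx": 0, "wy": 0, "wz": 0, "jaw": 1},
])

```text
t: 8.15
tool_pos: [0.3876, 0.2425, 0.1608]
tool_rot: [-0.098, -3.13, 0.002]
contact_force: [0.7, 0.8, 0.1]
opening: -0.0001
```

Run:
```python
from h import *
# kinematics fit from seen (q -> r,z)
D=[([.053276,1.614185,1.476027],[np.hypot(.18135,.59752),.24118]),([-.289,2.074,1.361],[np.hypot(.3926,.2368),.1549]),([-.197,2.126,1.211],[np.hypot(.3907,.2441),.0841])]
A=[];b=[]
for q,(r,z) in D:
    s1,s2,s3=q[0],q[0]+q[1],sum(q)
    A+=[[np.sin(s1),np.sin(s2),np.sin(s3),1,0],[np.cos(s1),np.cos(s2),np.cos(s3),0,1]];b+=[r,z]
# a,b,d, r0, h
x,res,rk,sv=np.linalg.lstsq(np.array(A),np.array(b),rcond=1e-4);print(x.round(3),res,rk,sv.round(3))
plan([.592,.247,.15],orient(1.2,-.07),8)
```

```text
[ 0.48   0.585 -2.816  0.012 -2.997] [4.11854047e-07] 5 [3.060e+00 2.361e+00 2.140e-01 1.250e-01 3.000e-03]
tcp [0.3876 0.2425 0.1608] goal [0.588  0.2473 0.1603] D [ 0.2004  0.0048 -0.0005] turn/row [-0.0001 -0.0475  0.001 ] t 8.15 q [ 0.395 -0.297  2.07   0.003  1.377 -1.114] F [0.7 0.8 0.1] op -0.0001
[{"tx": -2.5, "ty": 0.22, "tz": -0.02, "wx": -0.0, "wy": -0.048, "wz": 0.001, "jaw": 1}, {"tx": -2.49, "ty": 0.22, "tz": 0.1, "wx": -0.0, "wy": -0.048, "wz": 0.001, "jaw": 1}, {"tx": -2.49, "ty": 0.22, "tz": 0.22, "wx": -0.0, "wy": -0.048, "wz": 0.001, "jaw": 1}, {"tx": -2.47, "ty": 0.22, "tz": 0.34, "wx": -0.0, "wy": -0.048, "wz": 0.001, "jaw": 1}, {"tx": -2.45, "ty": 0.23, "tz": 0.45, "wx": -0.0, "wy": -0.048, "wz": 0.001, "jaw": 1}]
[{"tx": -2.43, "ty": 0.23, "tz": 0.57, "wx": -0.0, "wy": -0.048, "wz": 0.001, "jaw": 1}, {"tx": -2.4, "ty": 0.23, "tz": 0.69, "wx": -0.0, "wy": -0.048, "wz": 0.001, "jaw": 1}, {"tx": -2.36, "ty": 0.23, "tz": 0.8, "wx": -0.0, "wy": -0.048, "wz": 0.001, "jaw": 1}]
```

send_rows([
  {"tx": -2.5, "ty": 0.2, "tz": 0, "wx": 0, "wy": -0.048, "wz": 0, "jaw": 1},
  {"tx": -2.5, "ty": 0.2, "tz": 0.1, "wx": 0, "wy": -0.048, "wz": 0, "jaw": 1},
  {"tx": -2.5, "ty": 0.2, "tz": 0.2, "wx": 0, "wy": -0.048, "wz": 0, "jaw": 1},
  {"tx": -2.4, "ty": 0.2, "tz": 0.3, "wx": 0, "wy": -0.048, "wz": 0, "jaw": 1},
])

```text
t: 8.65
tool_pos: [0.4926, 0.2458, 0.1683]
tool_rot: [0.091, 2.942, -0.004]
contact_force: [-0.0, 1.3, 1.0]
opening: 0.0
```

send_rows([
  {"tx": -2.0, "ty": 0.2, "tz": 0.4, "wx": 0, "wy": -0.048, "wz": 0, "jaw": 1},
  {"tx": -1.5, "ty": 0.2, "tz": 0.4, "wx": 0, "wy": -0.048, "wz": 0, "jaw": 1},
  {"tx": -1, "ty": 0.1, "tz": 0.3, "wx": 0, "wy": -0.048, "wz": 0, "jaw": 1},
  {"tx": 0, "ty": 0, "tz": 0, "wx": 0, "wy": 0, "wz": 0, "jaw": 1},
  {"tx": 0, "ty": 0, "tz": 0, "wx": 0, "wy": 0, "wz": 0, "jaw": 1},
])

```text
t: 9.28
tool_pos: [0.5411, 0.2478, 0.1678]
tool_rot: [0.088, 2.795, -0.011]
contact_force: [0.1, -0.4, -0.1]
opening: 0.0001
```

Run:
```python
from h import *
im,i=snap('wrist','w5.png')
print('face predicted',proj(i,[.612,.247,.079]),'TL',proj(i,[.618,.299,.113]),'TR',proj(i,[.611,.195,.113]))
plan([.585,.247,.14],orient(np.radians(45),-.07),8)
```

```text
face predicted [321.74391808 237.679911  ] TL [388.10041865 269.94443692] TR [256.42494549 269.79350107]
tcp [0.5411 0.2478 0.1678] goal [0.5772 0.2475 0.1478] D [ 0.0362 -0.0002 -0.0201] turn/row [ 0.0008 -0.055   0.0006] t 9.32 q [ 0.367 -0.136  1.95  -0.164  1.016 -1.076] F [0.  0.4 0.1] op -0.0001
[{"tx": -0.34, "ty": 0.02, "tz": 0.39, "wx": 0.001, "wy": -0.055, "wz": 0.001, "jaw": 1}, {"tx": -0.32, "ty": 0.03, "tz": 0.41, "wx": 0.001, "wy": -0.055, "wz": 0.001, "jaw": 1}, {"tx": -0.29, "ty": 0.03, "tz": 0.42, "wx": 0.001, "wy": -0.055, "wz": 0.001, "jaw": 1}, {"tx": -0.27, "ty": 0.03, "tz": 0.44, "wx": 0.001, "wy": -0.055, "wz": 0.001, "jaw": 1}, {"tx": -0.25, "ty": 0.03, "tz": 0.45, "wx": 0.001, "wy": -0.055, "wz": 0.001, "jaw": 1}]
[{"tx": -0.22, "ty": 0.03, "tz": 0.47, "wx": 0.001, "wy": -0.055, "wz": 0.001, "jaw": 1}, {"tx": -0.2, "ty": 0.03, "tz": 0.48, "wx": 0.001, "wy": -0.055, "wz": 0.001, "jaw": 1}, {"tx": -0.17, "ty": 0.03, "tz": 0.49, "wx": 0.001, "wy": -0.055, "wz": 0.001, "jaw": 1}]
```

View pics/w5.png

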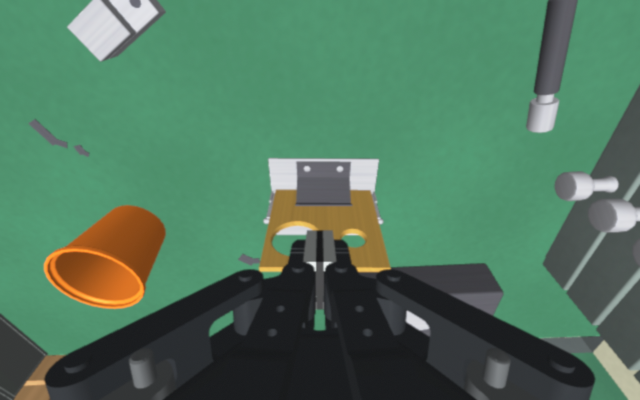

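The wrist view shows the plate square to the tool, top corners at (261,270) and (388,270), predicted at (256,270) and (388,270). The position holds to about 2 mm. Joint 4 is going negative, so I'll check how far the pitch can go.

```bash
cat > kin.py <<'E'
from h import *
from scipy.optimize import least_squares
a,b,r0=.48,.585,.0
def fk(q,p):
    a,b,h,d,r0=p
    R1=Ro.from_euler('Z',q[0]).as_matrix()
    w=R1@np.array([r0+a*np.sin(q[1])+b*np.sin(q[1]+q[2]),0,h+a*np.cos(q[1])+b*np.cos(q[1]+q[2])])
    R=R1@Ro.from_euler('Y',q[1]+q[2]).as_matrix()@Ro.from_euler('Z',q[3]).as_matrix()@Ro.from_euler('Y',q[4]).as_matrix()@Ro.from_euler('Z',q[5]).as_matrix()
    return w+d*R[:,2],R
D=[([1.15702493,.0532763873,1.61418524,0,1.47602738,-.119029],[.18134782,.59752418,.24117786]),
([.383,-.289,2.074,-.005,1.361,-1.121],[.3926,.2368,.1549]),([.395,-.197,2.126,.003,1.211,-1.114],[.3907,.2441,.0841]),
([.367,-.136,1.95,-.164,1.016,-1.076],[.5411,.2478,.1678])]
o=ctrl.get_obs();D.append((o['q'],o['tool_pos']))
s=least_squares(lambda p:np.concatenate([fk(q,p)[0]-x for q,x in D]),[.48,.585,.2,.37,0])
P=s.x
if __name__=='__main__':
    print(P.round(4),np.abs(s.fun).max(),np.linalg.norm(fk(o['q'],P)[0]-o['tool_pos']))
    T=Ro.from_rotvec(o['tool_rot']).as_matrix(); R=fk(o['q'],P)[1]; print((R.T@T).round(3).tolist())
    F=R.T@T
    face=np.array([.612,.2475,.079]); tip=face-.02*np.array([np.cos(-.07),np.sin(-.07),0])
    for th in (35,40,45,50,55,60):
        for yaw in (-.07,.05,.15,.25):
            Rt=orient(np.radians(th),yaw);g=tip-.011*Rt[:,2]
            e=lambda q:np.concatenate([(fk(q,P)[0]-g)*5,((fk(q,P)[1]@F).T@Rt-np.eye(3)).ravel()])
            z=least_squares(e,o['q'],bounds=([-3.01,-1.01,.06,-1.02,.09,-3.14],[3.01,2.22,2.58,4.17,2.62,3.14]))
            print(th,yaw,z.x.round(2),round(np.abs(z.fun).max(),4))
E
python3 kin.py
```

```text
[ 0.4823  0.593  -0.048   0.131   0.0191] 0.07387867524082442 0.06039415293455087
[[0.0, -1.0, -0.0], [1.0, 0.0, -0.0], [0.0, -0.0, 1.0]]
35 -0.07 [ 0.49 -0.01  2.05 -1.02  0.5  -0.25] 0.0502
35 0.05 [ 0.47 -0.03  2.07 -1.02  0.38 -0.33] 0.0251
35 0.15 [ 0.45 -0.03  2.08 -1.02  0.29 -0.39] 0.0009
35 0.25 [ 0.43 -0.04  2.09 -0.82  0.2  -0.66] 0.0
40 -0.07 [ 0.49 -0.01  2.04 -0.96  0.52 -0.3 ] 0.0
40 0.05 [ 0.47 -0.02  2.05 -0.87  0.42 -0.47] 0.0
40 0.15 [ 0.45 -0.03  2.06 -0.73  0.34 -0.67] 0.0
40 0.25 [ 0.43 -0.03  2.06 -0.51  0.28 -0.96] 0.0
45 -0.07 [ 0.48 -0.    2.02 -0.77  0.56 -0.47] 0.0
45 0.05 [ 0.46 -0.01  2.03 -0.66  0.47 -0.66] 0.0
45 0.15 [ 0.44 -0.02  2.03 -0.53  0.42 -0.87] 0.0
45 0.25 [ 0.43 -0.02  2.04 -0.35  0.37 -1.12] 0.0
50 -0.07 [ 0.47  0.01  1.99 -0.62  0.61 -0.61] 0.0
50 0.05 [ 0.45 -0.    2.   -0.51  0.54 -0.81] 0.0
50 0.15 [ 0.44 -0.01  2.01 -0.39  0.5  -1.  ] 0.0
50 0.25 [ 0.42 -0.01  2.01 -0.25  0.46 -1.21] 0.0
55 -0.07 [ 0.46  0.02  1.97 -0.49  0.67 -0.73] 0.0
55 0.05 [ 0.45  0.01  1.98 -0.39  0.62 -0.92] 0.0
55 0.15 [ 0.43  0.    1.98 -0.3   0.58 -1.09] 0.0
55 0.25 [ 0.42 -0.    1.99 -0.18  0.56 -1.28] 0.0
60 -0.07 [ 0.45  0.03  1.94 -0.38  0.74 -0.82] 0.0
60 0.05 [ 0.44  0.02  1.95 -0.3   0.7  -1.  ] 0.0
60 0.15 [ 0.43  0.02  1.95 -0.22  0.67 -1.15] 0.0
60 0.25 [ 0.42  0.02  1.96 -0.14  0.66 -1.32] 0.0
```

```bash
sed -i 's/a,b,h,d,r0=p/a,b,h,d,r0,y0=p/; s/np.sin(q\[1\]+q\[2\]),0,h+a/np.sin(q[1]+q[2]),y0,h+a/; s/.37,0\])/.37,0,.05])/' kin.py; python3 kin.py | grep -v '^[56]'
```

```text
[ 0.474   0.5998  0.0891  0.2615 -0.0046  0.0739] 0.009534992936741093 0.0006439458414166544
[[0.0, -1.0, -0.0], [1.0, 0.0, -0.0], [0.0, -0.0, 1.0]]
35 -0.07 [ 0.43 -0.13  2.22 -1.02  0.42 -0.26] 0.0818
35 0.05 [ 0.38 -0.16  2.27 -1.02  0.28 -0.36] 0.0504
35 0.15 [ 0.34 -0.17  2.3  -1.02  0.17 -0.44] 0.021
35 0.25 [ 0.31 -0.18  2.31 -0.71  0.09 -0.82] 0.011
40 -0.07 [ 0.44 -0.11  2.21 -1.02  0.45 -0.25] 0.0101
40 0.05 [ 0.39 -0.14  2.24 -0.94  0.32 -0.43] 0.0
40 0.15 [ 0.35 -0.16  2.26 -0.7   0.23 -0.75] 0.0
40 0.25 [ 0.3  -0.18  2.27 -0.21  0.18 -1.33] 0.0
45 -0.07 [ 0.43 -0.1   2.18 -0.81  0.48 -0.46] 0.0
45 0.05 [ 0.38 -0.13  2.2  -0.65  0.39 -0.72] 0.0
45 0.15 [ 0.34 -0.15  2.22 -0.43  0.32 -1.03] 0.0
45 0.25 [ 0.3  -0.16  2.23 -0.12  0.29 -1.43] 0.0
```

Run:
```python
from h import *
plan([.565,.248,.115],orient(np.radians(45),-.07),7)
```

```text
tcp [0.5411 0.2478 0.1678] goal [0.5572 0.2485 0.1228] D [ 0.0162  0.0008 -0.0451] turn/row [ 0.0009 -0.0629  0.0007] t 9.32 q [ 0.367 -0.136  1.95  -0.164  1.016 -1.076] F [0.  0.4 0.1] op -0.0001
[{"tx": 0.0, "ty": 0.02, "tz": 0.68, "wx": 0.001, "wy": -0.063, "wz": 0.001, "jaw": 1}, {"tx": 0.04, "ty": 0.02, "tz": 0.68, "wx": 0.001, "wy": -0.063, "wz": 0.001, "jaw": 1}, {"tx": 0.09, "ty": 0.02, "tz": 0.68, "wx": 0.001, "wy": -0.063, "wz": 0.001, "jaw": 1}, {"tx": 0.13, "ty": 0.03, "tz": 0.67, "wx": 0.001, "wy": -0.063, "wz": 0.001, "jaw": 1}, {"tx": 0.17, "ty": 0.03, "tz": 0.66, "wx": 0.001, "wy": -0.063, "wz": 0.001, "jaw": 1}]
[{"tx": 0.21, "ty": 0.03, "tz": 0.65, "wx": 0.001, "wy": -0.063, "wz": 0.001, "jaw": 1}, {"tx": 0.25, "ty": 0.03, "tz": 0.63, "wx": 0.001, "wy": -0.063, "wz": 0.001, "jaw": 1}]
```

send_rows([
  {"tx": 0, "ty": 0, "tz": 0.7, "wx": 0, "wy": -0.063, "wz": 0, "jaw": 1},
  {"tx": 0, "ty": 0, "tz": 0.7, "wx": 0, "wy": -0.063, "wz": 0, "jaw": 1},
  {"tx": 0.1, "ty": 0, "tz": 0.7, "wx": 0, "wy": -0.063, "wz": 0, "jaw": 1},
  {"tx": 0.1, "ty": 0, "tz": 0.7, "wx": 0, "wy": -0.063, "wz": 0, "jaw": 1},
  {"tx": 0.2, "ty": 0, "tz": 0.6, "wx": 0, "wy": -0.063, "wz": 0, "jaw": 1},
])

```text
t: 9.95
tool_pos: [0.5549, 0.2474, 0.1382]
tool_rot: [0.081, 2.468, -0.02]
contact_force: [-0.0, 0.2, -0.7]
opening: 0.0003
```

send_rows([
  {"tx": 0.2, "ty": 0, "tz": 0.5, "wx": 0, "wy": -0.063, "wz": 0, "jaw": 1},
  {"tx": 0.1, "ty": 0, "tz": 0.3, "wx": 0, "wy": -0.03, "wz": 0, "jaw": 1},
  {"tx": 0, "ty": 0, "tz": 0, "wx": 0, "wy": 0, "wz": 0, "jaw": 1},
  {"tx": 0, "ty": 0, "tz": 0, "wx": 0, "wy": 0, "wz": 0, "jaw": 1},
])

```text
t: 10.45
tool_pos: [0.5565, 0.2469, 0.129]
tool_rot: [0.078, 2.375, -0.025]
contact_force: [0.5, 0.6, 0.3]
opening: 0.0002
```

Run:
```python
from h import *
o=ctrl.get_obs();im,i=snap('wrist','w6.png')
print('face predicted',proj(i,[.612,.2475,.079]),'TL',proj(i,[.6155,.299,.113]),'TR',proj(i,[.6085,.195,.113]),'tip',proj(i,o['tool_pos']+.011*Ro.from_rotvec(o['tool_rot']).as_matrix()[:,2]))
plan([.592,.249,.079],orient(np.radians(45),-.07),5)
```

```text
face predicted [322.78650053 217.21228032] TL [398.45060481 261.51788727] TR [246.51036843 262.02346391] tip [316.93948256 248.45184613]
tcp [0.5565 0.2469 0.129 ] goal [0.5842 0.2495 0.0868] D [ 0.0277  0.0026 -0.0423] turn/row [ 0.0015 -0.0039  0.0002] t 10.5 q [ 0.443 -0.171  2.161 -0.681  0.558 -0.585] F [-0.4 -0.7  1.1] op 0.0001
[{"tx": 0.19, "ty": 0.08, "tz": 0.99, "wx": 0.002, "wy": -0.004, "wz": 0.0, "jaw": 1}, {"tx": 0.19, "ty": 0.09, "tz": 0.99, "wx": 0.002, "wy": -0.004, "wz": 0.0, "jaw": 1}, {"tx": 0.2, "ty": 0.09, "tz": 0.99, "wx": 0.002, "wy": -0.004, "wz": 0.0, "jaw": 1}, {"tx": 0.2, "ty": 0.09, "tz": 0.99, "wx": 0.002, "wy": -0.004, "wz": 0.0, "jaw": 1}, {"tx": 0.21, "ty": 0.09, "tz": 0.99, "wx": 0.002, "wy": -0.004, "wz": 0.0, "jaw": 1}]
```

View pics/w6.png

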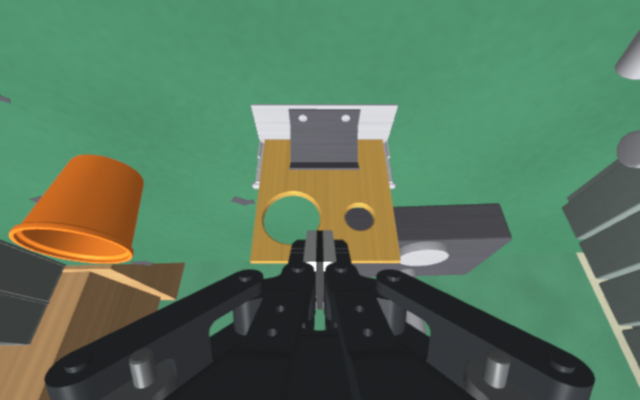

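The front top corners are at (250,261) and (401,262), predicted at (246,262) and (398,262). The fingertips show the same +3 px bias, so the plan holds. Moving in to 2 cm.

send_rows([
  {"tx": 0.2, "ty": 0.1, "tz": 1.0, "wx": 0, "wy": -0.004, "wz": 0, "jaw": 1},
  {"tx": 0.2, "ty": 0.1, "tz": 1.0, "wx": 0, "wy": -0.004, "wz": 0, "jaw": 1},
  {"tx": 0.2, "ty": 0.1, "tz": 1.0, "wx": 0, "wy": -0.004, "wz": 0, "jaw": 1},
  {"tx": 0.1, "ty": 0, "tz": 0.8, "wx": 0, "wy": 0, "wz": 0, "jaw": 1},
  {"tx": 0, "ty": 0, "tz": 0, "wx": 0, "wy": 0, "wz": 0, "jaw": 1},
])

```text
t: 11.12
tool_pos: [0.5805, 0.2487, 0.0949]
tool_rot: [0.079, 2.362, -0.025]
contact_force: [-0.3, -0.2, 0.1]
opening: 0.0003
```

send_rows([
  {"tx": 0, "ty": 0, "tz": 0, "wx": 0, "wy": 0, "wz": 0, "jaw": 1},
  {"tx": 0, "ty": 0, "tz": 0, "wx": 0, "wy": 0, "wz": 0, "jaw": 1},
])

```text
t: 11.38
tool_pos: [0.5806, 0.2488, 0.0951]
tool_rot: [0.079, 2.362, -0.025]
contact_force: [0.5, -0.5, 0.3]
opening: -0.0001
```

Run:
```python
from h import *
o=ctrl.get_obs();im,i=snap('wrist','w7.png')
print('face predicted',proj(i,[.612,.2475,.079]),'TL',proj(i,[.6155,.299,.113]),'TR',proj(i,[.6085,.195,.113]))
plan([.592,.249,.079],orient(np.radians(45),-.07),1)
im2,_=snap('scene','s3.png');im3,_=snap('top','t3.png')
cv2.imwrite('pics/z8.png',np.vstack([im[100:300,150:490,::-1],np.hstack([cv2.resize(im2[230:330,340:425,::-1],(170,200)),cv2.resize(im3[110:210,175:260,::-1],(170,200))])]))
```

```text
face predicted [318.41701658 248.76813105] TL [411.06756849 306.76488754] TR [224.10907812 307.65901255]
tcp [0.5806 0.2488 0.0951] goal [0.5842 0.2495 0.0868] D [ 0.0036  0.0008 -0.0084] turn/row [ 0.0075 -0.0068  0.0002] t 11.43 q [ 0.427 -0.056  2.129 -0.79   0.48  -0.473] F [0.  0.3 0.1] op -0.0
[{"tx": 0.33, "ty": 0.1, "tz": 0.85, "wx": 0.008, "wy": -0.007, "wz": 0.0, "jaw": 1}]
```

View pics/z8.png

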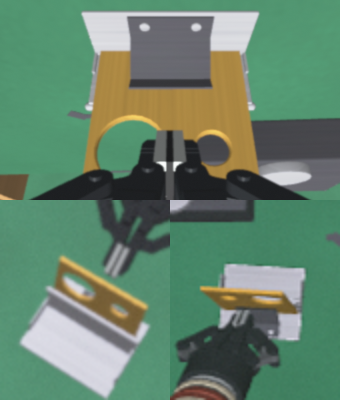

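Wrist, scene and top views show the fingertips between the two holes with a clear gap to the face. Final correction of about 9 mm.

send_rows([
  {"tx": 0.3, "ty": 0.1, "tz": 0.8, "wx": 0, "wy": 0, "wz": 0, "jaw": 1},
  {"tx": 0, "ty": 0, "tz": 0, "wx": 0, "wy": 0, "wz": 0, "jaw": 1},
  {"tx": 0, "ty": 0, "tz": 0, "wx": 0, "wy": 0, "wz": 0, "jaw": 1},
  {"tx": 0, "ty": 0, "tz": 0, "wx": 0, "wy": 0, "wz": 0, "jaw": 1},
])

```text
t: 12.02
tool_pos: [0.5844, 0.2498, 0.087]
tool_rot: [0.079, 2.361, -0.025]
contact_force: [-1.0, -0.2, -0.5]
opening: -0.0003
```

Run:
```python
from h import *
o=ctrl.get_obs();im,i=snap('wrist','w8.png')
t=o['tool_pos']+.011*Ro.from_rotvec(o['tool_rot']).as_matrix()[:,2];print('tip',t)
plan([.592,.249,.079],orient(np.radians(45),-.07),1)
im2,i2=snap('scene','s4.png');im3,i3=snap('top','t4.png')
print('scene',proj(i2,t),proj(i2,[.612,.2475,.079]),'top',proj(i3,t),proj(i3,[.612,.2475,.079]))
cv2.imwrite('pics/z9.png',np.hstack([cv2.resize(im2[230:330,340:430,::-1],(400,444),interpolation=2),cv2.resize(im3[110:210,175:265,::-1],(400,444),interpolation=2)]))
```

```text
tip [0.59209697 0.24930278 0.07921966]
tcp [0.5844 0.2498 0.0871] goal [0.5842 0.2495 0.0868] D [-0.0002 -0.0002 -0.0003] turn/row [ 0.0078 -0.0063  0.0002] t 12.07 q [ 0.425 -0.031  2.122 -0.814  0.466 -0.447] F [0.7 0.2 0. ] op 0.0002
[{"tx": 0.03, "ty": -0.02, "tz": 0.01, "wx": 0.008, "wy": -0.006, "wz": 0.0, "jaw": 1}]
scene [394.19948947 270.36378093] [389.67429389 277.03548753] top [212.33982948 166.09114146] [213.20048976 158.73330627]
```

View pics/z9.png

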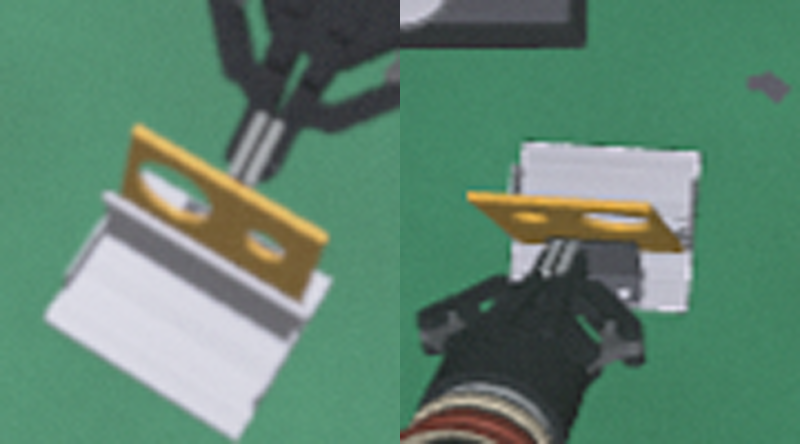

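View pics/w8.png

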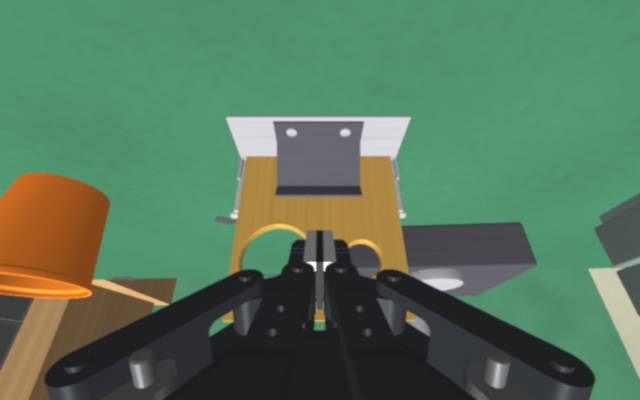

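The fingertips are centred between the holes (seam at x=320, plate edges 234–407 near that row) and stand clear of the face. Holding.

send_rows([
  {"tx": 0, "ty": 0, "tz": 0, "wx": 0, "wy": 0, "wz": 0, "jaw": 1},
  {"tx": 0, "ty": 0, "tz": 0, "wx": 0, "wy": 0, "wz": 0, "jaw": 1},
  {"tx": 0, "ty": 0, "tz": 0, "wx": 0, "wy": 0, "wz": 0, "jaw": 1},
  {"tx": 0, "ty": 0, "tz": 0, "wx": 0, "wy": 0, "wz": 0, "jaw": 1},
  {"tx": 0, "ty": 0, "tz": 0, "wx": 0, "wy": 0, "wz": 0, "jaw": 1},
])

```text
t: 12.8
tool_pos: [0.5845, 0.2499, 0.0875]
tool_rot: [0.079, 2.361, -0.024]
contact_force: [-1.2, -0.0, 0.5]
opening: 0.0003
```

send_rows([
  {"tx": 0, "ty": 0, "tz": 0, "wx": 0, "wy": 0, "wz": 0, "jaw": 1},
  {"tx": 0, "ty": 0, "tz": 0, "wx": 0, "wy": 0, "wz": 0, "jaw": 1},
  {"tx": 0, "ty": 0, "tz": 0, "wx": 0, "wy": 0, "wz": 0, "jaw": 1},
  {"tx": 0, "ty": 0, "tz": 0, "wx": 0, "wy": 0, "wz": 0, "jaw": 1},
  {"tx": 0, "ty": 0, "tz": 0, "wx": 0, "wy": 0, "wz": 0, "jaw": 1},
])

```text
t: 13.42
tool_pos: [0.5845, 0.2498, 0.0875]
tool_rot: [0.079, 2.361, -0.024]
contact_force: [-0.3, 0.9, 0.7]
opening: 0.0002
```

send_rows([
  {"tx": 0, "ty": 0, "tz": 0, "wx": 0, "wy": 0, "wz": 0, "jaw": 1},
  {"tx": 0, "ty": 0, "tz": 0, "wx": 0, "wy": 0, "wz": 0, "jaw": 1},
  {"tx": 0, "ty": 0, "tz": 0, "wx": 0, "wy": 0, "wz": 0, "jaw": 1},
  {"tx": 0, "ty": 0, "tz": 0, "wx": 0, "wy": 0, "wz": 0, "jaw": 1},
  {"tx": 0, "ty": 0, "tz": 0, "wx": 0, "wy": 0, "wz": 0, "jaw": 1},
])

```text
t: 14.05
tool_pos: [0.5845, 0.2498, 0.0875]
tool_rot: [0.079, 2.361, -0.024]
contact_force: [-0.2, 0.8, 0.6]
opening: 0.0001
```

send_rows([
  {"tx": 0, "ty": 0, "tz": 0, "wx": 0, "wy": 0, "wz": 0, "jaw": 1},
  {"tx": 0, "ty": 0, "tz": 0, "wx": 0, "wy": 0, "wz": 0, "jaw": 1},
  {"tx": 0, "ty": 0, "tz": 0, "wx": 0, "wy": 0, "wz": 0, "jaw": 1},
  {"tx": 0, "ty": 0, "tz": 0, "wx": 0, "wy": 0, "wz": 0, "jaw": 1},
])

```text
t: 14.55
tool_pos: [0.5845, 0.2498, 0.0875]
tool_rot: [0.079, 2.361, -0.024]
contact_force: [-0.5, 0.1, 0.4]
opening: 0.0003
```

send_rows([
  {"tx": 0, "ty": 0, "tz": -2, "wx": 0, "wy": 0, "wz": 0, "jaw": 1},
  {"tx": 0, "ty": 0, "tz": -3, "wx": 0, "wy": 0, "wz": 0, "jaw": 1},
  {"tx": 0, "ty": 0, "tz": -4, "wx": 0, "wy": 0.05, "wz": 0, "jaw": 1},
  {"tx": 0, "ty": 0, "tz": -4, "wx": 0, "wy": 0.06, "wz": 0, "jaw": 1},
])

```text
t: 15.05
tool_pos: [0.4909, 0.2538, 0.1787]
tool_rot: [0.081, 2.483, -0.026]
contact_force: [-0.4, 0.1, 0.1]
opening: -0.0001
```

Run:
```python
from h import *
plan([.52,-.0,.20],orient(np.pi/2,-.07),10)
```

```text
tcp [0.4909 0.2538 0.1787] goal [0.52  0.    0.211] D [ 0.0291 -0.2538  0.0323] turn/row [0.0003 0.0658 0.0005] t 15.05 q [ 0.502 -0.367  2.19  -0.475  0.799 -0.759] F [-0.4  0.1  0.1] op -0.0001
[{"tx": -0.56, "ty": -2.51, "tz": 0.02, "wx": 0.0, "wy": 0.066, "wz": 0.0, "jaw": 1}, {"tx": -0.56, "ty": -2.51, "tz": -0.02, "wx": 0.0, "wy": 0.066, "wz": 0.0, "jaw": 1}, {"tx": -0.56, "ty": -2.51, "tz": -0.05, "wx": 0.0, "wy": 0.066, "wz": 0.0, "jaw": 1}, {"tx": -0.56, "ty": -2.51, "tz": -0.09, "wx": 0.0, "wy": 0.066, "wz": 0.0, "jaw": 1}, {"tx": -0.55, "ty": -2.51, "tz": -0.12, "wx": 0.0, "wy": 0.066, "wz": 0.0, "jaw": 1}]
[{"tx": -0.54, "ty": -2.51, "tz": -0.16, "wx": 0.0, "wy": 0.066, "wz": 0.0, "jaw": 1}, {"tx": -0.53, "ty": -2.51, "tz": -0.19, "wx": 0.0, "wy": 0.066, "wz": 0.0, "jaw": 1}, {"tx": -0.52, "ty": -2.51, "tz": -0.23, "wx": 0.0, "wy": 0.066, "wz": 0.0, "jaw": 1}, {"tx": -0.5, "ty": -2.51, "tz": -0.26, "wx": 0.0, "wy": 0.066, "wz": 0.0, "jaw": 1}, {"tx": -0.49, "ty": -2.51, "tz": -0.29, "wx": 0.0, "wy": 0.066, "wz": 0.0, "jaw": 1}]
```

send_rows([
  {"tx": -0.6, "ty": -2.5, "tz": 0, "wx": 0, "wy": 0.066, "wz": 0, "jaw": 1},
  {"tx": -0.6, "ty": -2.5, "tz": 0, "wx": 0, "wy": 0.066, "wz": 0, "jaw": 1},
  {"tx": -0.6, "ty": -2.5, "tz": -0.1, "wx": 0, "wy": 0.066, "wz": 0, "jaw": 1},
  {"tx": -0.6, "ty": -2.5, "tz": -0.1, "wx": 0, "wy": 0.066, "wz": 0, "jaw": 1},
  {"tx": -0.5, "ty": -2.5, "tz": -0.1, "wx": 0, "wy": 0.066, "wz": 0, "jaw": 1},
])

```text
t: 15.68
tool_pos: [0.5062, 0.1276, 0.2015]
tool_rot: [0.081, 2.815, -0.004]
contact_force: [-0.2, -0.2, -0.7]
opening: -0.0006
```

send_rows([
  {"tx": -0.5, "ty": -2.5, "tz": -0.2, "wx": 0, "wy": 0.066, "wz": 0, "jaw": 1},
  {"tx": -0.5, "ty": -2.5, "tz": -0.2, "wx": 0, "wy": 0.066, "wz": 0, "jaw": 1},
  {"tx": -0.5, "ty": -2.5, "tz": -0.2, "wx": 0, "wy": 0.066, "wz": 0, "jaw": 1},
  {"tx": -0.5, "ty": -2.5, "tz": -0.3, "wx": 0, "wy": 0.066, "wz": 0, "jaw": 1},
  {"tx": -0.5, "ty": -2.5, "tz": -0.3, "wx": 0, "wy": 0.066, "wz": 0, "jaw": 1},
])

```text
t: 16.3
tool_pos: [0.5218, -0.0034, 0.2187]
tool_rot: [-0.089, -3.128, -0.012]
contact_force: [1.4, 0.6, -0.8]
opening: 0.0
```

Run:
```python
from h import *
plan([.57,-.21,.19],orient(np.pi/2,0.08),7)
```

```text
tcp [ 0.5218 -0.0034  0.2187] goal [ 0.57  -0.21   0.201] D [ 0.0482 -0.2066 -0.0177] turn/row [ 0.0011 -0.0017 -0.0195] t 16.3 q [-0.152 -0.173  1.869  0.006  1.459 -1.667] F [ 1.4  0.6 -0.8] op 0.0
[{"tx": -0.86, "ty": -2.91, "tz": 0.22, "wx": 0.001, "wy": -0.002, "wz": -0.02, "jaw": 1}, {"tx": -0.8, "ty": -2.93, "tz": 0.23, "wx": 0.001, "wy": -0.002, "wz": -0.02, "jaw": 1}, {"tx": -0.74, "ty": -2.94, "tz": 0.23, "wx": 0.001, "wy": -0.002, "wz": -0.02, "jaw": 1}, {"tx": -0.69, "ty": -2.95, "tz": 0.23, "wx": 0.001, "wy": -0.002, "wz": -0.02, "jaw": 1}, {"tx": -0.63, "ty": -2.97, "tz": 0.24, "wx": 0.001, "wy": -0.002, "wz": -0.02, "jaw": 1}]
[{"tx": -0.57, "ty": -2.98, "tz": 0.24, "wx": 0.001, "wy": -0.002, "wz": -0.02, "jaw": 1}, {"tx": -0.51, "ty": -2.99, "tz": 0.25, "wx": 0.001, "wy": -0.002, "wz": -0.02, "jaw": 1}]
```

send_rows([
  {"tx": -0.9, "ty": -2.9, "tz": 0.2, "wx": 0, "wy": 0, "wz": -0.02, "jaw": 1},
  {"tx": -0.8, "ty": -2.9, "tz": 0.2, "wx": 0, "wy": 0, "wz": -0.02, "jaw": 1},
  {"tx": -0.7, "ty": -2.9, "tz": 0.2, "wx": 0, "wy": 0, "wz": -0.02, "jaw": 1},
  {"tx": -0.7, "ty": -2.9, "tz": 0.2, "wx": 0, "wy": 0, "wz": -0.02, "jaw": 1},
  {"tx": -0.6, "ty": -2.9, "tz": 0.2, "wx": 0, "wy": 0, "wz": -0.02, "jaw": 1},
])

```text
t: 16.92
tool_pos: [0.5582, -0.1542, 0.2071]
tool_rot: [0.073, -3.13, -0.012]
contact_force: [0.5, 0.5, 0.3]
opening: -0.0001
```

send_rows([
  {"tx": -0.6, "ty": -2.5, "tz": 0.2, "wx": 0, "wy": 0, "wz": -0.02, "jaw": 1},
  {"tx": -0.5, "ty": -1.5, "tz": 0.2, "wx": 0, "wy": 0, "wz": -0.02, "jaw": 1},
  {"tx": 0, "ty": 0, "tz": 0, "wx": 0, "wy": 0, "wz": 0, "jaw": 1},
  {"tx": 0, "ty": 0, "tz": 0, "wx": 0, "wy": 0, "wz": 0, "jaw": 1},
])

```text
t: 17.42
tool_pos: [0.5713, -0.1964, 0.2016]
tool_rot: [0.133, -3.127, -0.012]
contact_force: [-0.1, 0.1, 0.7]
opening: -0.0
```

Run:
```python
from h import *
im,i=snap('wrist','w9.png')
print('flat pred',proj(i,[.6025,-.210,.069]),'mush',proj(i,[.608,-.279,.082]))
plan([.6025,-.21,.09],orient(np.pi/2,0.08),4)
```

```text
flat pred [299.95792014 221.77961759] mush [223.19167779 226.49689768]
tcp [ 0.5713 -0.1963  0.2016] goal [ 0.6025 -0.21    0.101 ] D [ 0.0312 -0.0137 -0.1006] turn/row [ 0.0021 -0.0029  0.0013] t 17.48 q [-4.550e-01  4.000e-02  1.694e+00  1.000e-03  1.421e+00 -2.111e+00] F [ 0.  -1.   0.2] op 0.0002
[{"tx": -0.78, "ty": -0.43, "tz": 2.5, "wx": 0.002, "wy": -0.003, "wz": 0.001, "jaw": 1}, {"tx": -0.77, "ty": -0.42, "tz": 2.51, "wx": 0.002, "wy": -0.003, "wz": 0.001, "jaw": 1}, {"tx": -0.76, "ty": -0.42, "tz": 2.51, "wx": 0.002, "wy": -0.003, "wz": 0.001, "jaw": 1}, {"tx": -0.76, "ty": -0.41, "tz": 2.51, "wx": 0.002, "wy": -0.003, "wz": 0.001, "jaw": 1}]
```

View pics/w9.png

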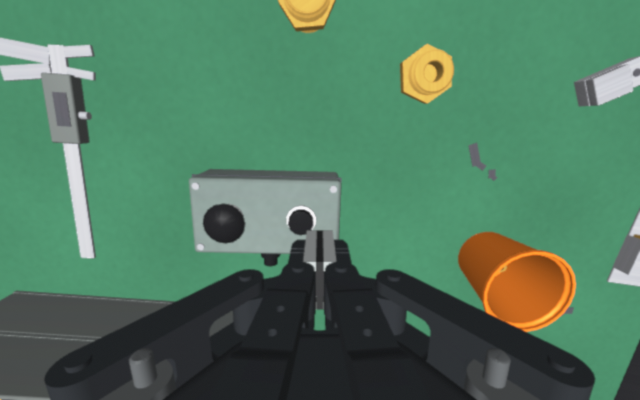

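The flat button is at (301,221), predicted at (300,222). The mushroom is at (224,223). Measurements agree, so I descend to 2 cm above the flat button.

send_rows([
  {"tx": -0.8, "ty": -0.4, "tz": 2.5, "wx": 0.002, "wy": -0.003, "wz": 0, "jaw": 1},
  {"tx": -0.8, "ty": -0.4, "tz": 2.5, "wx": 0.002, "wy": -0.003, "wz": 0, "jaw": 1},
  {"tx": -0.8, "ty": -0.4, "tz": 2.5, "wx": 0.002, "wy": -0.003, "wz": 0, "jaw": 1},
  {"tx": -0.5, "ty": -0.3, "tz": 1.5, "wx": 0.002, "wy": -0.003, "wz": 0, "jaw": 1},
  {"tx": 0, "ty": 0, "tz": 0, "wx": 0, "wy": 0, "wz": 0, "jaw": 1},
])

```text
t: 18.1
tool_pos: [0.6023, -0.2054, 0.1115]
tool_rot: [-0.139, 3.134, -0.002]
contact_force: [-0.1, 1.5, 0.3]
opening: 0.0002
```

send_rows([
  {"tx": 0, "ty": 0, "tz": 0, "wx": 0, "wy": 0, "wz": 0, "jaw": 1},
])

```text
t: 18.23
tool_pos: [0.6027, -0.2054, 0.1125]
tool_rot: [-0.139, 3.133, -0.003]
contact_force: [-0.8, 0.5, 0.3]
opening: 0.0001
```

Run:
```python
from h import *
im,i=snap('wrist','w10.png')
print('flat pred',proj(i,[.6025,-.210,.069]),'mush',proj(i,[.608,-.279,.082]))
plan([.6025,-.2105,.075],orient(np.pi/2,0.08),1)
```

```text
flat pred [310.27802703 223.32260297] mush [192.62537608 230.18333567]
tcp [ 0.6027 -0.2054  0.1126] goal [ 0.6025 -0.2105  0.086 ] D [-0.0002 -0.0051 -0.0266] turn/row [-0.0022  0.0052  0.0088] t 18.27 q [-4.460e-01  1.860e-01  1.693e+00  1.000e-03  1.257e+00 -2.105e+00] F [-0.3 -0.1  0.2] op 0.0003
[{"tx": 0.08, "ty": -0.5, "tz": 2.66, "wx": -0.002, "wy": 0.005, "wz": 0.009, "jaw": 1}]
```

View pics/w10.png

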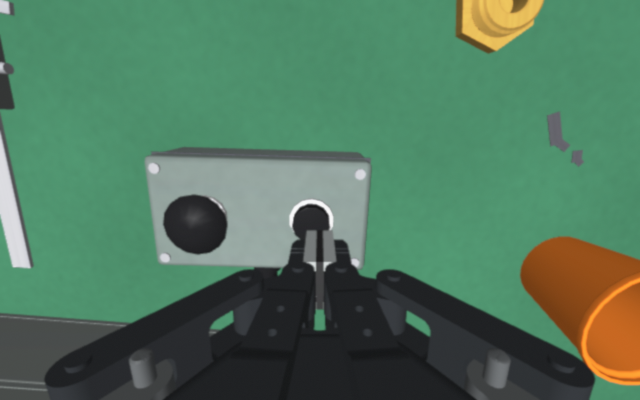

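The button is at about (311,221) and the tip at 320, so it needs about 5 mm sideways, as computed.

send_rows([
  {"tx": 0.1, "ty": -0.3, "tz": 1.2, "wx": 0, "wy": 0, "wz": 0, "jaw": 1},
  {"tx": 0, "ty": -0.2, "tz": 0.9, "wx": 0, "wy": 0, "wz": 0, "jaw": 1},
  {"tx": 0, "ty": 0, "tz": 0, "wx": 0, "wy": 0, "wz": 0, "jaw": 1},
  {"tx": 0, "ty": 0, "tz": 0, "wx": 0, "wy": 0, "wz": 0, "jaw": 1},
])

```text
t: 18.77
tool_pos: [0.6027, -0.2114, 0.0918]
tool_rot: [-0.138, 3.131, -0.005]
contact_force: [-0.1, -0.0, 0.2]
opening: 0.0
```

Run:
```python
from h import *
im,i=snap('wrist','w11.png')
plan([.6025,-.2105,.063],orient(np.pi/2,0.08),1)
cv2.imwrite('pics/z10.png',cv2.resize(im[150:290,230:410,::-1],(720,560)))
```

```text
tcp [ 0.6027 -0.2113  0.0918] goal [ 0.6025 -0.2105  0.074 ] D [-0.0002  0.0008 -0.0178] turn/row [-0.0035  0.0072  0.0084] t 18.82 q [-4.540e-01  2.120e-01  1.701e+00  1.000e-03  1.221e+00 -2.113e+00] F [0.  0.5 0.2] op -0.0003
[{"tx": 0.02, "ty": 0.09, "tz": 1.78, "wx": -0.003, "wy": 0.007, "wz": 0.008, "jaw": 1}]
```

View pics/z10.png

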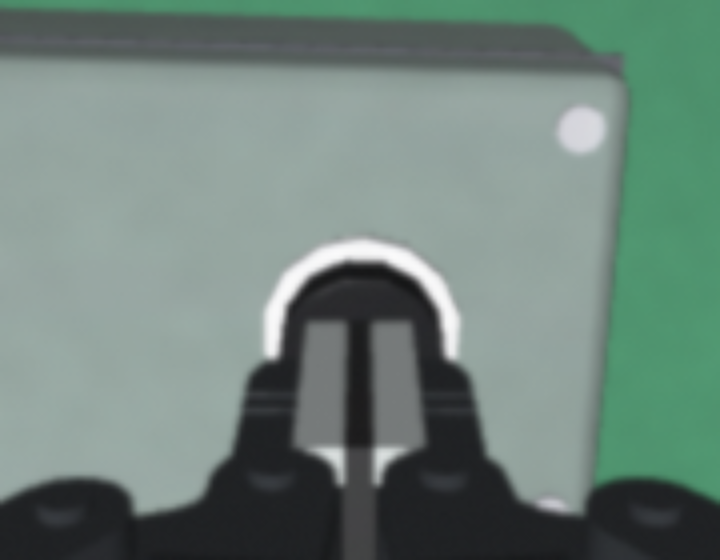

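The fingertips are centred on the button, collar symmetric about x≈360 in the crop. I press in small steps while watching the force.

send_rows([
  {"tx": 0, "ty": 0.05, "tz": 0.8, "wx": 0, "wy": 0, "wz": 0, "jaw": 1},
  {"tx": 0, "ty": 0, "tz": 0.4, "wx": 0, "wy": 0, "wz": 0, "jaw": 1},
  {"tx": 0, "ty": 0, "tz": 0, "wx": 0, "wy": 0, "wz": 0, "jaw": 1},
])

```text
t: 19.2
tool_pos: [0.603, -0.2109, 0.0797]
tool_rot: [-0.139, 3.131, -0.006]
contact_force: [-1.2, 0.4, 2.4]
opening: 0.0004
```

send_rows([
  {"tx": 0, "ty": 0, "tz": 0.3, "wx": 0, "wy": 0, "wz": 0, "jaw": 1},
  {"tx": 0, "ty": 0, "tz": 0, "wx": 0, "wy": 0, "wz": 0, "jaw": 1},
])

```text
t: 19.45
tool_pos: [0.6032, -0.211, 0.0774]
tool_rot: [-0.139, 3.131, -0.006]
contact_force: [-2.1, 0.6, 3.7]
opening: -0.0003
```

send_rows([
  {"tx": 0, "ty": 0, "tz": 0.3, "wx": 0, "wy": 0, "wz": 0, "jaw": 1},
  {"tx": 0, "ty": 0, "tz": 0.1, "wx": 0, "wy": 0, "wz": 0, "jaw": 1},
])

```text
t: 19.7
tool_pos: [0.6034, -0.211, 0.0741]
tool_rot: [-0.139, 3.13, -0.006]
contact_force: [-1.9, 0.8, 4.5]
opening: 0.0001
```

send_rows([
  {"tx": 0, "ty": 0, "tz": 0.2, "wx": 0, "wy": 0, "wz": 0, "jaw": 1},
  {"tx": 0, "ty": 0, "tz": 0.1, "wx": 0, "wy": 0, "wz": 0, "jaw": 1},
])

```text
t: 19.95
tool_pos: [0.6035, -0.2111, 0.074]
tool_rot: [-0.139, 3.132, -0.005]
contact_force: [-3.6, 1.9, 6.1]
opening: 0.0002
```

send_rows([
  {"tx": 0, "ty": 0, "tz": 0.3, "wx": 0, "wy": 0, "wz": 0, "jaw": 1},
  {"tx": 0, "ty": 0, "tz": 0.4, "wx": 0, "wy": 0, "wz": 0, "jaw": 1},
])

```text
t: 20.2
tool_pos: [0.6037, -0.2111, 0.0738]
tool_rot: [-0.14, 3.135, -0.004]
contact_force: [-13.6, 5.5, 26.8]
opening: 0.0002
```

Run:
```python
from h import *
im,i=snap('scene','s5.png')
o=ctrl.get_obs();print(o['tool_pos'],o['contact_force'],o['t'])
cv2.imwrite('pics/z11.png',cv2.resize(im[140:240,170:270,::-1],(600,600),interpolation=2))
```

```text
[ 0.6036521  -0.21115176  0.07383207] [-12.44699216   5.35655551  20.2321773 ] 20.25
```

View pics/z11.png

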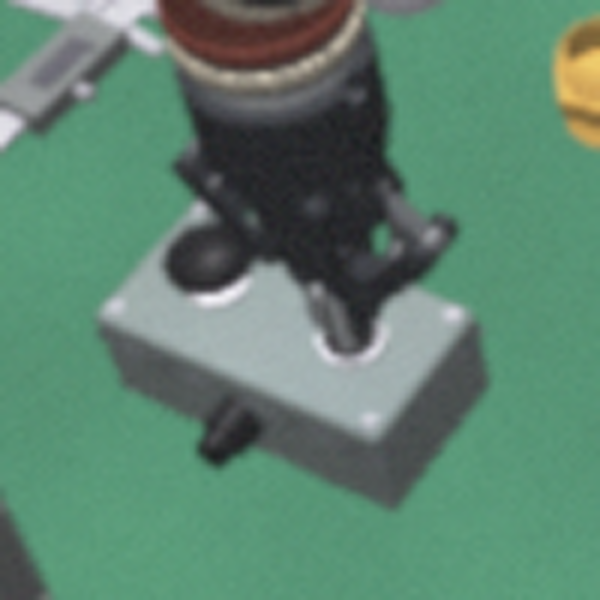

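The button is at its stop: the fingertips stay at z≈0.063 while the force rises to about 27 N. The mushroom is clear. Now I release and lift away.

send_rows([
  {"tx": 0, "ty": 0, "tz": -0.5, "wx": 0, "wy": 0, "wz": 0, "jaw": 1},
  {"tx": 0, "ty": 0, "tz": -1, "wx": 0, "wy": 0, "wz": 0, "jaw": 1},
  {"tx": 0, "ty": 0, "tz": -2.5, "wx": 0, "wy": 0, "wz": 0, "jaw": 1},
  {"tx": 0, "ty": 0, "tz": -4, "wx": 0, "wy": 0, "wz": 0, "jaw": 1},
  {"tx": 1, "ty": 0, "tz": -4, "wx": 0, "wy": 0, "wz": 0, "jaw": 1},
])

```text
t: 20.88
tool_pos: [0.5911, -0.2106, 0.1912]
tool_rot: [0.141, -3.135, -0.003]
contact_force: [0.2, 0.3, -0.2]
opening: -0.0001
```

send_rows([
  {"tx": 2.5, "ty": 0, "tz": -3, "wx": 0, "wy": 0, "wz": 0, "jaw": 1},
  {"tx": 2.5, "ty": 0, "tz": -1, "wx": 0, "wy": 0, "wz": 0, "jaw": 1},
  {"tx": 0, "ty": 0, "tz": 0, "wx": 0, "wy": 0, "wz": 0, "jaw": 1},
  {"tx": 0, "ty": 0, "tz": 0, "wx": 0, "wy": 0, "wz": 0, "jaw": 1},
  {"tx": 0, "ty": 0, "tz": 0, "wx": 0, "wy": 0, "wz": 0, "jaw": 1},
])

```text
t: 21.5
tool_pos: [0.5427, -0.216, 0.2347]
tool_rot: [-0.141, 3.135, -0.003]
contact_force: [-0.1, 0.5, 0.4]
opening: -0.0001
```

Run:
```python
from h import *
im,i=snap('scene','s6.png');im3,_=snap('top','t6.png')
cv2.imwrite('pics/z12.png',np.hstack([cv2.resize(im[140:240,170:270,::-1],(400,400),interpolation=2),cv2.resize(im3[100:260,180:440,::-1],(400,400))]))
for n,a,b in(('top','top0','t6'),('scene','scene0','s6')):
    d=cv2.absdiff(cv2.imread(f'pics/{a}.png'),cv2.imread(f'pics/{b}.png')).max(2)
    k,l,s,c=cv2.connectedComponentsWithStats((cv2.medianBlur(d,3)>40).astype(np.uint8));print(n,[x.tolist() for x in s[1:] if x[4]>8])
print(ctrl.get_obs()['tool_pos'],ctrl.get_obs()['contact_force'])
```

```text
top [[297, 95, 196, 305, 23027], [193, 345, 90, 55, 3190], [0, 347, 42, 30, 751], [285, 389, 11, 11, 32]]
scene [[175, 0, 115, 138, 6188], [305, 0, 6, 5, 19], [439, 0, 63, 21, 578], [592, 0, 48, 51, 1193], [411, 7, 79, 103, 4307], [375, 13, 27, 56, 347], [373, 40, 16, 31, 221], [191, 44, 7, 10, 39], [609, 107, 31, 45, 680]]
[ 0.5426341  -0.21592133  0.23459355] [ 0.06395006 -0.53294627 -0.97766218]
```

View pics/z12.png

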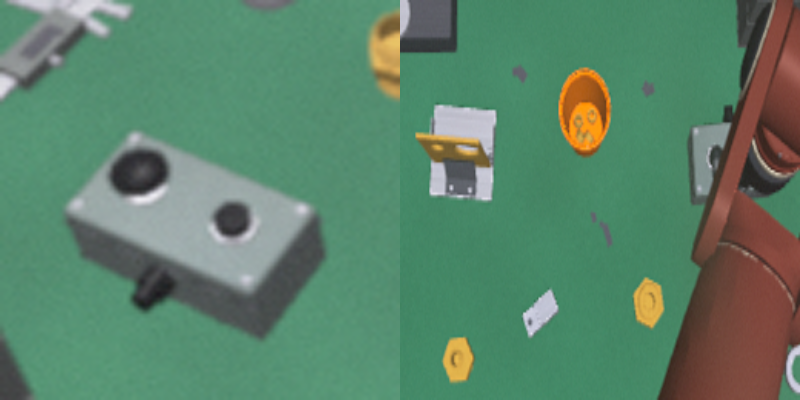

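View pics/s6.png

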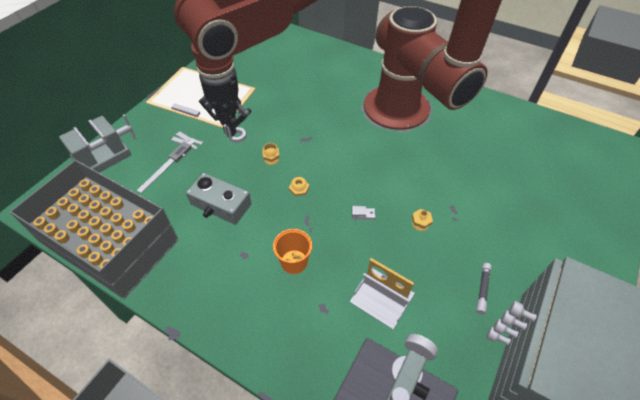

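The flat button is up again. Fittings, plate, clip board, cup and box are where they were: the picture differences show only the arm itself. The arm is clear, so I'm handing in.

```bash
python3 -c "
from station import ctrl
print(ctrl.finish_job())"
```

```text
the job is handed in; nothing more can be done
None
```

The point-and-confirm check is done and handed in at about 21.6 s, with everything done in the order you asked.

- **Reducer:** It is the left fitting in the row. I first held the shut fingertips about 24 mm above it for roughly 2 s. I then corrected to 20 mm and held again for over 2 s.
- **Check plate:** I held the fingertips 20 mm in front of the middle of its face for over 2 s, between the two holes. The tool pointed about 45° downward into the face because the arm could not get much flatter there. The wrist force stayed at noise level.
- **Flat button:** I pressed it until the fingertips stopped at 63 mm, which matches fully down. The force peaked at about 27 N upward (about 31 N in all). I then released it and moved about 18 cm up and away.

**Last checks:**
- The scene picture shows the flat button up again and the mushroom button not visibly changed.
- Comparing pictures from before and after shows only the arm as changed. In the top view the arm hides part of the right side, but the scene view shows that area.
- The fixed cameras and the wrist camera disagreed by up to about 5 mm on the reducer and box positions. I settled these using the fingertips' own offset in the wrist pictures.

My first two move calls were refused for missing keys, and nothing moved.

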